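# Clamp a test panel in the probe jig

### The job

Take just the top aluminium panel off the stack and lay it flat in the jig's nest, far end under the raised clamp foot, and let go of it. Then press the sprung lever (its rubber pad is beneath the fixed probe arm, so come in at a slant) down until the detent holds it down and the foot clamps the panel. Leave the other panels and the things on the bench alone and do not bump the probe arm.

Things in the scene. Friction and masses are not known exactly. Their poses are not given: they have to be found in the camera images.
- jig: Fixed jig; grey base x +-95, y -130 to +117, 14 mm high; yaw varies. Origin: underside below the nest's centre; -x side roughly faces the robot. Black bed 150 (x) x 38 (y) mm. Four lugs (12 x 8, tops 6 above the bed) at x -60 and +64 leave a lane y +-27.5, open at -x; end stop, 8 high, at x +77.5. Hinge cheeks x +33 to +77, y +67 to +93, 74 mm high; catch post y -113 to -127, 78 high.
- nest (a point): Centre of the bed's top face, 30 mm above the bench, axes as the jig. A seated panel has its origin here, its long axis along x (either way round); it overhangs the bed 6 mm on each long side.
- probe_arm: Fixed aluminium gallows, origin and axes as jig. Post at y +102 to +116; over the whole lever a bar x +40 to +70, y -125 to +116, underside 175 mm, top 190 mm above the bench; a probe 20 mm wide hangs at y +20 down to 135 mm. It keeps a vertical tool off the lever: come in from the jig's -x side, tilted 30 to 45 degrees.
- probe_arm_edge (a point): Lower front (-x) edge of the bar right by the lever's pad, 175 mm above the bench; 15 mm nearer to the -x side than the lever's centre line.
- clamp_lever (a joint): Steel lever 20 mm wide, hinged about the jig's x axis at jig (+55, +80, 60) mm, reaching to -y over the far end of the nest. rad: 0 = raised by its spring (pad end up), grows when pressed; past 0.33 the detent snaps it home, 0.38 = level, held. Let go before 0.33 it springs back. Needs 3 N at the pad, about 12 N at the catch.
- lever_pad (a point): Centre of the top face of the rubber pad (24 mm in jig x, 34 mm in jig y) at the lever's free end, 165 mm from the hinge. About jig (+55, -78, 132) mm with the lever raised, (+55, -85, 72) mm when home. z is the pad's normal.
- lever_hinge (a point): A point on the lever's hinge axis at the lever's middle, 60 mm above the bench.
- clamp_foot: Sprung rubber foot, 16 mm across, under the lever at jig (+55, 0); origin: centre of its lower face. Raised it stands some 66 mm above the bench, so a panel (10 mm thick) slides in beneath it from -x just above the lugs; home it presses the panel with about 4 N.
- panel_top: The topmost of three equal aluminium panels, 150 (x) x 50 (y) x 10 (z) mm, 200 g, lying flat. Origin: centre of the underside.
- panel_middle: The second panel of the stack, same size and origin.
- panel_bottom: The lowest panel of the stack, same size and origin, its underside 25 mm above the bench.
- riser: Fixed black block 160 x 60 x 25 mm under the stack, left or right of the jig; origin: centre of the underside.
- coupler: Bystander: grey box 100 x 66 x 32 mm on a brass foot, 62 mm high, with a connector at each end, on the side of the jig away from the stack; origin: underside centre.
- attenuator: Bystander: black finned block, 50 x 50 x 46 mm, beyond the jig; origin: underside centre.
- spanner: Bystander: open-ended spanner 150 mm long lying beyond the jig; origin on its underside.

How it is judged:
On the way, in this order (a step that is already met when the one before it is completed fails the run):
1. the panel lies flat in the nest between the four lugs, let go, with the lever still up (x of panel_top in the frame of nest between -0.005 and 0.005 m and y of panel_top in the frame of nest between -0.0035 and 0.0035 m and z of panel_top in the frame of nest between -0.0025 and 0.0025 m and angle between the x axis of panel_top and the x axis of nest, either way round below 0.07 rad and value of joint clamp_lever below 0.1 rad and contact force between the fingers and panel_top below 0.3 N), for 0.2 s.
2. the lever is pressed fully down past its detent (above 0.36 rad) onto the seated panel (value of joint clamp_lever above 0.36 rad and x of panel_top in the frame of nest between -0.005 and 0.005 m and y of panel_top in the frame of nest between -0.0035 and 0.0035 m and z of panel_top in the frame of nest between -0.0025 and 0.0025 m and angle between the x axis of panel_top and the x axis of nest, either way round below 0.07 rad), for 0.2 s.
At the end, for the whole second after the job is handed in: Panel at rest flat in the nest (within 5 mm along, 3.5 mm across, 2.5 mm in height, 0.07 rad in yaw); lever staying down in its detent (above 0.36 rad), the foot pressing the panel with over 1.5 N; the other two panels still stacked, within 15 mm of their start (all of step 2 and contact force between clamp_foot and panel_top above 1.5 N and linear speed of panel_top below 0.02 m/s and distance of each of panel_middle, panel_bottom from where it was at the start of the episode below 0.015 m); the robot touches nothing.
It fails at once if one of the other two panels is taken or shifted more than 30 mm (distance of any of panel_middle, panel_bottom from where it was at the start of the episode above 0.03 m).
It fails at once if a bystander (coupler, attenuator or spanner) is shifted more than 30 mm (distance of any of coupler, attenuator, spanner from where it was at the start of the episode above 0.03 m).
It fails at once if the robot bumps the probe arm with more than 15 N (contact force between any of the fingers, the arm and probe_arm above 15 N).
It also fails if it takes over 58 s, if anything falls off the work surface, if the arm or the gripper's body presses on something with over 40 N, if the wrist force passes 120 N, or if a joint passes its speed limit or range.

### The arm

A 6-joint arm with a two-finger parallel gripper is mounted at the origin on the work surface. World frame = base frame: x ahead of the robot, y to its left, z up, the work surface at z = 0. Lengths are in m, angles in rad, forces in N, time in s.
With the tool pointing down it reaches from about 0.4 to 0.825 m from the base axis. Payload 7 kg.
Tool frame: the origin (TCP) lies at the very end of the fingers, on their centre line; the grasp point (between the pads) lies 19 mm behind it; z points along the fingers, y is the direction in which the jaws open and shut (so a half turn about z gives the same grasp; the last joint's range is limited). The gripper opens to 88 mm and grips with 3 to 60 N. Pads are 19 mm wide; open, the fingers measure 130 mm over their backs; the gripper's body (78 mm by 193 mm) begins 47 mm behind the grasp point.
Start: joints at [1.609, 0.359, 0.012, 0, -1.224, -0.288], TCP at [0.167, 0.654, 0.227] pointing down, gripper open.
Joint ranges: [-3.07, 3.07], [-1.43, 2.12], [-1.02, 1.25], [-3.03, 1.67], [-3.05, -0], [-3.03, 3.03]. Speed limits (rad/s): [2.39, 2.39, 3.01, 3.14, 3.14, 3.14].

### API

Orientations are given as [roll, pitch, yaw] about the fixed x, y, z axes, in that order (R = Rz(yaw) Ry(pitch) Rx(roll)).
In Python, from station import arm gives the robot as it stands.
- The arm moves only by the shell command python3 -m inch 'ROWS' [FORCE]. ROWS is text: rows parted by semicolons, each of 7 numbers parted by spaces: the closure, from 0 (fully open) to 1 (shut), then the shift along the tool's x, y, z each as a share of 300 mm, from -1 to 1, then the turn, a rotation vector about the tool's x, y, z each as a share of 60 degrees, from -1 to 1. In form: grip tx ty tz rx ry rz; .... A call has 1 to 12 rows; each row is the pose to reach, as a shift and turn from the pose commanded when the call began, along the tool's axes at that moment; what a row does not reach only later rows make up. A row lasts 1/10 s, in which the tool goes at most 50 mm and 8.59 degrees, less where a joint would pass 70% of its speed; a pose out of reach is approached as far as the arm can. A call with a number of a shift or a turn outside -1 to 1 is refused whole. A call with a gripper value outside its range is refused whole. The fingers move at their own pace and stop on an object; FORCE is the grip in N (left out, the last holds). Time passes only in rows, so rows that repeat a pose let the fingers close. It gives the time, the measured TCP pose, the force and the opening at its end, in the units of the state.
- arm.get_state(): the state, without advancing time (a new reading comes with each control period).
- arm.grab_frame(name): name is "scene" or "top" or "wrist"; returns a dict with "img" (420x560x3 uint8, red, green, blue), "range_z" (420x560 float32, m along the optical axis (not along the pixel's ray), 0 where there is no reading), "fx", "fy", "cx", "cy" (pixels), "extrinsics" (4x4, takes a point from world to camera coordinates); the wrist camera has in their place "tool_from_camera" (4x4, takes a point from camera to tool coordinates, whose origin is the TCP and whose axes are the flange's). Camera axes: x right, y up, looking along -z (the intrinsics and any distortion apply to the point x, -y, -z); pixel columns grow to the right and rows downward; lengths in m; the calibration is good to about 2 mm. A picture is of the moment at which its call begins: read the wrist's pose just before it.
- arm.job_done(): hands the job in, once; it reports no verdict.
The state is a dict: "t": time; "q": joint angles; "qd": joint speeds; "joint_efforts": joint torques, N m; "eef_pos": TCP position; "ee_rot": TCP orientation; "force": force on the tool from outside, world axes, zero at the start; "moment": the same for the moment, N m; "width": finger opening in m.
Only numpy, scipy, OpenCV 4.12 (cv2) and the standard library are available. Lean on these libraries where they do the work, as an engineer would, in place of code of your own. Each camera call takes 0.05 s, during which the arm holds its last target.

## Working session

There is one attempt and no reset: what is moved stays moved. The work goes in short steps, Python scripts to look and compute and a shell command to move; the robot and the scene stay as the last step left them, time stands still between calls to the robot, and variables do not carry over. Pictures are saved under pics/ and viewed, and the job is handed in when it is done.

```bash
ls; mkdir -p pics; cat > h.py <<'E'
from station import arm
import numpy as np, cv2
def grab(n):
    s=arm.get_state(); f=arm.grab_frame(n)
    if n=='wrist':
        from scipy.spatial.transform import Rotation as R
        T=np.eye(4);T[:3,:3]=rot(s['ee_rot']);T[:3,3]=s['eef_pos']
        f['c2w']=T@np.array(f['tool_from_camera'])
    else: f['c2w']=np.linalg.inv(np.array(f['extrinsics']))
    return f
def rot(e):
    from scipy.spatial.transform import Rotation as R
    return R.from_euler('xyz',e).as_matrix()
def cloud(f):
    d=f['range_z'];v,u=np.mgrid[:d.shape[0],:d.shape[1]]
    p=np.stack([(u-f['cx'])/f['fx']*d,-(v-f['cy'])/f['fy']*d,-d],-1)
    w=p@f['c2w'][:3,:3].T+f['c2w'][:3,3]; w[d<=0]=np.nan
    return w
def ray(f,u,v,z):
    r=f['c2w'][:3,:3]@np.array([(u-f['cx'])/f['fx'],-(v-f['cy'])/f['fy'],-1]);o=f['c2w'][:3,3]
    return o+r*(z-o[2])/r[2]
def save(f,n): cv2.imwrite('pics/'+n+'.png',f['img'][...,::-1])
E
python3 - <<'E'
from h import *
import pickle
print(arm.get_state())
for n in ('scene','top','wrist'):
    f=grab(n);save(f,n+'0');pickle.dump(f,open(n+'0.pkl','wb'))
    print(n,{k:np.round(v,4) if not isinstance(v,dict) else v for k,v in f.items() if k not in('img','range_z')})
E
```

```text
pics
{'t': 0.0, 'q': array([ 1.60910759e+00,  3.59360964e-01,  1.10478457e-02, -3.68899378e-04,
       -1.22412262e+00, -2.88125462e-01]), 'qd': array([ 0.0006703 , -0.00062406,  0.0020451 ,  0.00055335, -0.00076055,
        0.00234243]), 'joint_efforts': array([-3.68823848e-04, -5.82715237e+01,  2.93048286e+01,  6.99703574e+00,
        6.96582603e-03, -1.65651168e-04]), 'eef_pos': array([0.16675891, 0.65355191, 0.2256313 ]), 'ee_rot': array([ 3.13992227e+00, -1.33400575e-04, -2.49939710e-01]), 'force': array([-0.32107866,  0.14987765, -0.13252307]), 'moment': array([-0.01652566, -0.02475866, -0.02564451]), 'width': 0.08761091859500608}
scene {'fx': np.float64(529.0434), 'fy': np.float64(529.0434), 'cx': np.float64(273.3683), 'cy': np.float64(208.9198), 'extrinsics': array([[ 0.1766,  0.9843,  0.0026, -0.0997],
       [-0.6305,  0.1111,  0.7682,  0.3031],
       [ 0.7558, -0.1373,  0.6402, -1.6485],
       [ 0.    ,  0.    ,  0.    ,  1.    ]]), 'c2w': array([[ 0.1766, -0.6305,  0.7558,  1.4546],
       [ 0.9843,  0.1111, -0.1373, -0.1619],
       [ 0.0026,  0.7682,  0.6402,  0.8228]
[... 536 characters left out ...]
-03, -1.8500e-02],
       [-7.3000e-03,  6.8700e-02,  9.9760e-01,  1.3502e+00],
       [ 0.0000e+00,  0.0000e+00,  0.0000e+00,  1.0000e+00]])}
wrist {'fx': np.float64(370.4318), 'fy': np.float64(370.4318), 'cx': np.float64(282.5475), 'cy': np.float64(208.4732), 'tool_from_camera': array([[ 1.000e-03,  9.685e-01,  2.489e-01,  6.580e-02],
       [ 1.000e+00, -9.000e-04, -2.000e-04,  2.000e-04],
       [ 0.000e+00,  2.489e-01, -9.685e-01, -1.574e-01],
       [ 0.000e+00,  0.000e+00,  0.000e+00,  1.000e+00]]), 'c2w': array([[-0.2464,  0.9386,  0.2415,  0.2306],
       [-0.9692, -0.239 , -0.0599,  0.6374],
       [ 0.0015, -0.2488,  0.9686,  0.3832],
       [ 0.    ,  0.    ,  0.    ,  1.    ]])}
```

View pics/scene0.png

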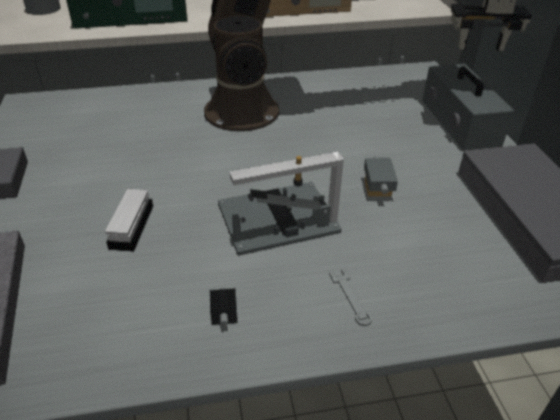

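View pics/top0.png

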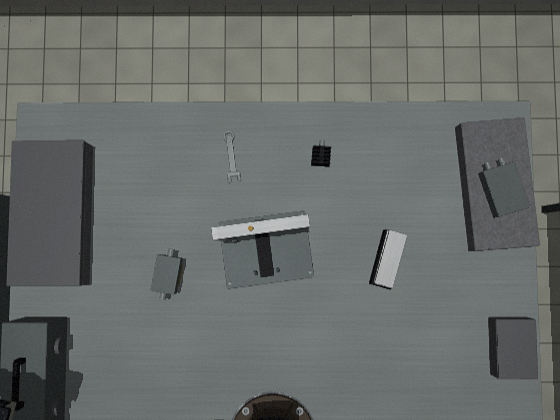

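View pics/wrist0.png

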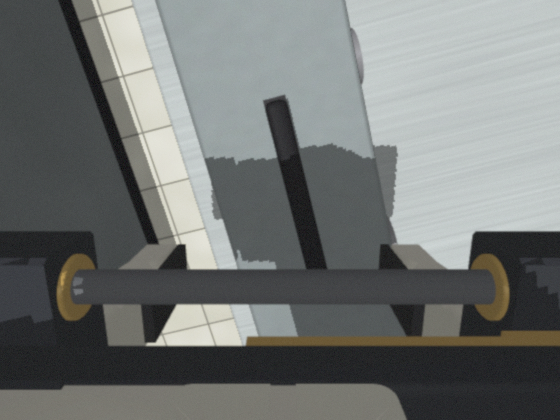

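The top view shows the jig at about (265,250), the stack on the right at (392,260), the coupler at (168,274), and the attenuator and spanner at the far side. The arm is parked far left. Next I'll measure the stack and the jig.

```bash
python3 - <<'E'
from h import *
import pickle
f=pickle.load(open('top0.pkl','rb'));w=cloud(f)
def rect(m,lbl):
    p=w[m][:,:2]; c=cv2.minAreaRect(p.astype(np.float32)*1000); print(lbl,m.sum(),np.round(c[0],1),np.round(c[1],1),round(c[2],1),'z',np.round(np.nanmedian(w[m][:,2]),4))
def reg(u0,v0,u1,v1):
    m=np.zeros(w.shape[:2],bool);m[v0:v1,u0:u1]=1;return m
z=np.nan_to_num(w[...,2])
st=reg(360,215,420,300)
print(np.percentile(z[st],[1,50,90,99]))
rect(st&(z>0.045),'stack'); rect(st&(z>0.012),'riser+stack')
jg=reg(205,200,325,300)
rect(jg&(z>0.16),'bar'); rect(jg&(z>0.006)&(z<0.02),'base');rect(jg&(z>0.024)&(z<0.034),'bed');rect(jg&(z>0.006),'all')
np.set_printoptions(linewidth=250,suppress=True)
print((z[205:292:3,210:320:4]*1000).astype(int))
sc=pickle.load(open('scene0.pkl','rb'))
im=sc['img'][140:260,200:400];cv2.imwrite('pics/scz.png',cv2.resize(im[...,::-1],(800,480),interpolation=3))
im=f['img'][195:300,200:420];cv2.imwrite('pics/topz.png',cv2.resize(im[...,::-1],(800,382),interpolation=3))
E
```

```text
[-0.00582862  0.00154062  0.05499915  0.05908875]
stack 1073 [ 494.4 -324.3] [ 53.5 150.1] 74.1 z 0.0549
riser+stack 1350 [ 493.  -323.2] [ 60.4 159.8] 74.8 z 0.054
bar 1211 [574.1  25.5] [ 30.4 240.9] 7.8 z 0.1898
base 4102 [517.3  21.6] [337.3 277.7] 89.9 z 0.0139
bed 586 [517.3  39. ] [164.5 115.6] 39.1 z 0.0298
all 6089 [517.3  21.6] [337.3 277.7] 89.9 z 0.0157
[[ -5   3   0   2   0   0   2   1   2   0  -1   0   0   0   0   1  -1   6   2   0  -1   1  -5  -5  -8  -3   0  -1]
 [  2  -4  -6   4   1   0   5   0  -2   0  -1   0   0   0  -1   0  -1   0  -2   0   0   7   2  -3   1   0  -5  -2]
 [ -3   0  -1  -2  -2   0  -2   2  -1  -4   0   0  -2   0  -2   2   5  -4   0   2  -1   0  11  15   0   0  -2  -1]
 [ -1  -1  -2   2   0  -1  -5  -1  -1  -5  -2   0   1   3   0   3  12  13  10  15  13  10  16  17 188   3   0   0]
 [  0   2   0   2  -6   2  -2   0   0  -4  -1  14  11  13  10  16  14  14  11 187 189 192 189 188 190   0   1   4]
 [  0  -5  -2   0  -2   8  10  19  13  11  13  39  28 188 189 189 189 186 187 189 188 189 191 190 186  -3   0   1]
 [ -2   0   0  15  16  16  12  17 186 189 
[... 1903 characters left out ...]
   0   2]
 [ -1  -3   2  -1  17  16  13  14  11  11  13  36  11  29  27  29  13  16  15  10  12  12  15   8  15  18   2   4]
 [  0   0   2   0  11   8  17  14  13   9  15  14  13  15  11  13  14  13  10  15  17  18  19  12  14  -1   5   0]
 [ -1  -2   1   0  13  17  13  13  13  11  14  15  12  16  14  13  13  11  12  11  -1   5   0  -1   1  -4  -1   0]
 [  0  -4   1   2   1  20  15  10  12  15  16  17  14  13  -3   0  -5   0   0  -2  -1   1   5   3  -2   0   2   2]
 [ -1   7  -1   1  -1  14  11   8  12   2   3  -5  -1   0  -3   1  -3   0  -3  -2  -1   3  -1  -4   0   0   0   6]
 [  1  -6   0   2   3  -3  -1  -3   0   2   0   6  -1   2   2  -4   3   3   1   1   0  -2  -1  -5  -3   0  -1   3]]
```

View pics/scz.png

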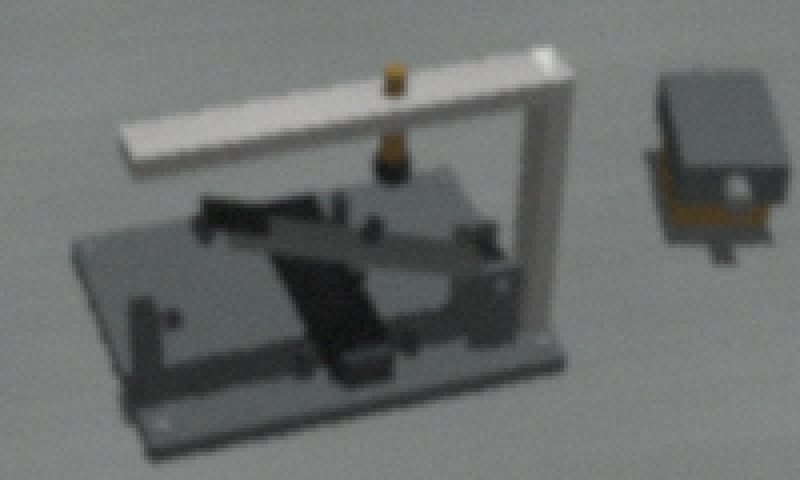

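View pics/topz.png

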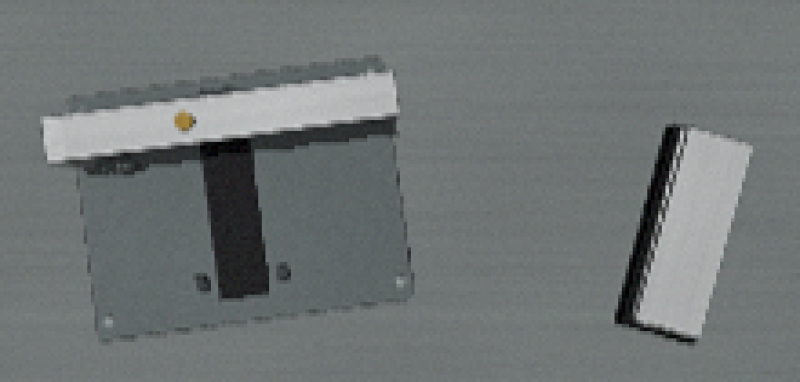

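```bash
cat >> h.py <<'E'
def plan(pos,yaw_deg,R1=None):
    """units (tx ty tz rx ry rz) for reaching world pose; tool straight down with tool-x at yaw"""
    from scipy.spatial.transform import Rotation as R
    s=arm.get_state();R0=rot(s['ee_rot'])
    if R1 is None: R1=(R.from_euler('z',yaw_deg,degrees=True)*R.from_euler('x',180,degrees=True)).as_matrix()
    t=R0.T@(np.array(pos)-s['eef_pos'])/.3
    r=np.degrees(R.from_matrix(R0.T@R1).as_rotvec())/60
    print('t',round(s['t'],2),'rows',np.round(t,4),np.round(r,4),'min rows',np.linalg.norm(t)*6, np.linalg.norm(r)*60/8.59)
E
python3 - <<'E'
from h import *
plan([.38,.5,.33],-69.3)
import pickle
f=pickle.load(open('top0.pkl','rb'));w=cloud(f);z=np.nan_to_num(w[...,2])
m=(z>.006)&(z<.02);n,l,s,c=cv2.connectedComponentsWithStats(cv2.morphologyEx((z>.007).astype(np.uint8),cv2.MORPH_OPEN,np.ones((3,3))))
k=l[255,235]
p=w[(l==k)&(z<.025)&(z>.006)][:,:2]*1000
p=p.astype(np.float32);print(cv2.minAreaRect(p))
E
```

```text
t 0.15 rows [ 0.8153  0.3211 -0.3467] [ 1.000e-03 -7.000e-04  9.164e-01] min rows 5.654103105426924 6.400678362489057
((520.0258178710938, 16.164024353027344), (190.26412963867188, 247.258056640625), 7.736639022827148)
```

The base rectangle measures 190.3 x 247.3 at yaw 7.74°, and it agrees with the bar. That puts the jig origin at about (0.519, 0.0226). Moving now.

```bash
python3 -m inch '0 0 0 -0.15 0 0 0.1; 0 0.815 0.32 -0.347 0 0 0.916; 0 0.815 0.32 -0.347 0 0 0.916; 0 0.815 0.32 -0.347 0 0 0.916; 0 0.815 0.32 -0.347 0 0 0.916; 0 0.815 0.32 -0.347 0 0 0.916; 0 0.815 0.32 -0.347 0 0 0.916; 0 0.815 0.32 -0.347 0 0 0.916'; python3 -c "
from h import *
plan([.57,.25,.34],-124)"
```

```text
t: 0.95
eef_pos: [0.3823, 0.4989, 0.3315]
ee_rot: [-3.141, 0.001, -1.215]
force: [-0.3, -0.3, -0.5]
width: 0.0879
t 0.95 rows [ 0.9954 -0.2977 -0.0286] [-6.000e-04  9.000e-04  9.062e-01] min rows 6.236243064394651 6.329619192527663
```

```bash
python3 -m inch '0 0.99 -0.298 -0.028 0 0 0.906; 0 0.99 -0.298 -0.028 0 0 0.906; 0 0.99 -0.298 -0.028 0 0 0.906; 0 0.99 -0.298 -0.028 0 0 0.906; 0 0.99 -0.298 -0.028 0 0 0.906; 0 0.99 -0.298 -0.028 0 0 0.906; 0 0.99 -0.298 -0.028 0 0 0.906; 0 0.99 -0.298 -0.028 0 0 0.906'; python3 -c "
from h import *
plan([.60,.03,.33],-172.2)"
```

```text
t: 1.75
eef_pos: [0.5694, 0.2533, 0.3382]
ee_rot: [3.141, -0.001, -2.16]
force: [-0.3, 0.4, 0.3]
width: 0.0877
t 1.75 rows [ 0.5624 -0.4982  0.0278] [-0.     -0.0012  0.8078] min rows 4.5108188235715465 5.642265872643943
```

```bash
python3 -m inch '0 0.562 -0.498 0.028 0 0 0.808; 0 0.562 -0.498 0.028 0 0 0.808; 0 0.562 -0.498 0.028 0 0 0.808; 0 0.562 -0.498 0.028 0 0 0.808; 0 0.562 -0.498 0.028 0 0 0.808; 0 0.562 -0.498 0.028 0 0 0.808; 0 0.562 -0.498 0.028 0 0 0.808; 0 0.562 -0.498 0.028 0 0 0.808'; python3 -c "
from h import *
import pickle
f=grab('wrist');save(f,'wj');pickle.dump(f,open('wj.pkl','wb'))
plan([.566,-.345,.25],164.1)"
```

```text
t: 2.55
eef_pos: [0.5996, 0.0326, 0.3304]
ee_rot: [3.141, -0.0, -2.998]
force: [-0.6, -0.1, -0.7]
width: 0.0877
t 2.6 rows [ 0.2906 -1.2302  0.2681] [ 1.000e-04 -2.000e-04  4.018e-01] min rows 7.7531141821623635 2.8062960875424854
```

View pics/wj.png

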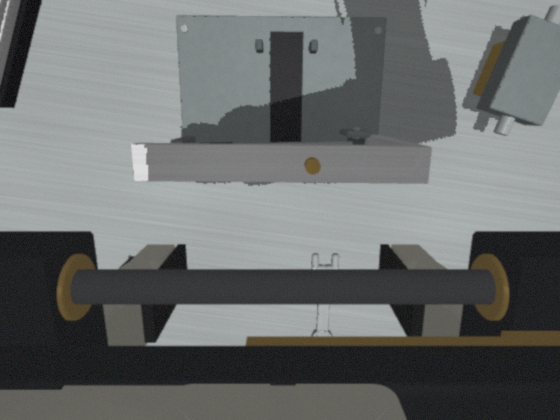

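The wrist view shows the base with front corners near (177,15) and (385,17). The bed is at columns 271–302, the lugs at (260,46) and (314,46), and the bar at rows 142–182. I'll refine these.

```bash
python3 - <<'E'
from h import *
import pickle
f=pickle.load(open('wj.pkl','rb'));g=cv2.cvtColor(f['img'],cv2.COLOR_RGB2GRAY).astype(float)
# bed side edges per row by gradient
L=[];Rr=[]
for v in list(range(40,75)):
    d=np.diff(cv2.GaussianBlur(g,(3,3),0)[v])
    def sub(a,b,s):
        x=d[a:b]*s;i=int(x.argmax());y=x[max(i-2,0):i+3];k=np.arange(max(i-2,0),max(i-2,0)+len(y));y=np.clip(y,0,None);return a+(k*y).sum()/y.sum()+.5
    L.append(ray(f,sub(264,278,-1),v,.03));Rr.append(ray(f,sub(296,308,1),v,.03))
L=np.array(L);Rr=np.array(Rr)
for n,a in(('L',L),('R',Rr)):
    k=np.polyfit(a[:,0],a[:,1],1);r=a[:,1]-np.polyval(k,a[:,0]);ok=abs(r)<.0015;k=np.polyfit(a[ok,0],a[ok,1],1);print(n,np.degrees(np.arctan(k[0])),ok.sum(),'y at x=.47',np.polyval(k,.47))
# base corners & bed front edge
for v0,v1,u0,u1,z,n in((24,40,280,295,.03,'bedfront'),(5,25,190,250,.014,'basefront'),(5,25,330,340,.014,'bf2')):
    P=[]
    for u in range(u0,u1):
        d=np.diff(g[v0:v1,u]);i=int((-d).argmax());P.append(ray(f,u,v0+i+.5,z))
    P=np.median(P,0);print(n,P)
for v in (50,90,120):
    d=np.diff(cv2.GaussianBlur(g,(3,3),0)[v]);a=168+int((-d[168:190]).argmax())+.5;b=375+int(d[375:395].argmax())+.5
    print(v,a,b,ray(f,a,v,.014),ray(f,b,v,.014))
c=cloud(f);z=c[...,2];m=(z>.18)&(z<.2);print(cv2.minAreaRect(c[m][:,:2].astype(np.float32)*1000),np.nanmedian(z[m]))
m=np.zeros(z.shape,bool);m[35:120,275:299]=1;print('bedz',np.nanmedian(z[m]))
zz=np.nan_to_num(z);m=np.zeros(z.shape,bool);m[:,150:420]=1;m&=(zz>.007)&(zz<.022);m=cv2.morphologyEx(m.astype(np.uint8),cv2.MORPH_OPEN,np.ones((3,3)))>0;print(cv2.minAreaRect(c[m][:,:2].astype(np.float32)*1000))
cv2.imwrite('pics/wjz.png',cv2.resize(f['img'][0:190,170:400,::-1],None,fx=3.4,fy=3.1,interpolation=2))
E
```

```text
L 7.61877579582527 35 y at x=.47 -0.0010604953306742881
R 8.064053806938931 35 y at x=.47 0.03712541066385321
bedfront [0.44306074 0.01523511 0.03      ]
basefront [ 0.43352507 -0.06546413  0.014     ]
bf2 [0.41510068 0.06728383 0.014     ]
50 176.5 384.5 [ 0.4788853  -0.11217568  0.014     ] [0.44324739 0.1327406  0.014     ]
90 179.5 381.5 [ 0.52375915 -0.10522418  0.014     ] [0.48826116 0.13874119 0.014     ]
120 181.5 379.5 [ 0.55900299 -0.10007929  0.014     ] [0.52352516 0.14375593 0.014     ]
((572.0464477539062, 27.474937438964844), (30.3687801361084, 241.0762939453125), 7.764342784881592) 0.18928199074043084
bedz 0.02932222698644188
((495.808349609375, 14.874847412109375), (146.96543884277344, 247.6765899658203), 8.081307411193848)
```

View pics/wjz.png

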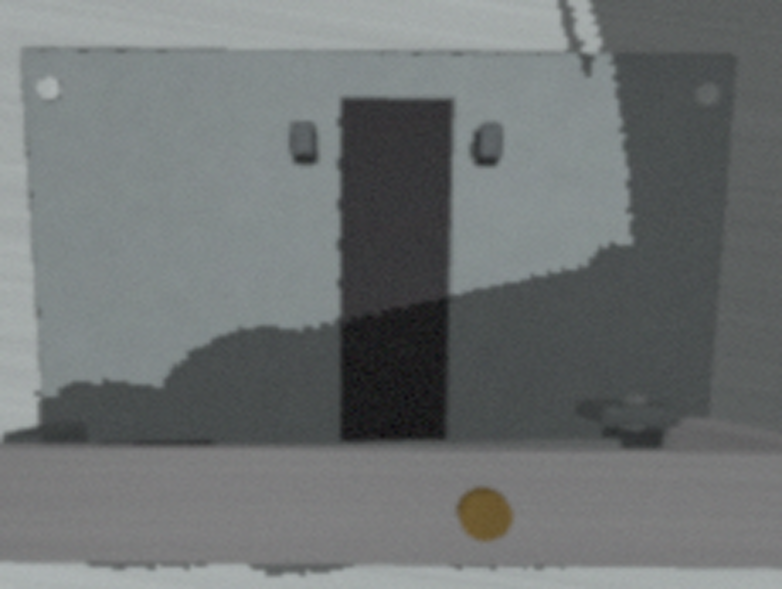

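```bash
python3 -m inch '0 0.2 -0.9 0.05 0 0 0.3; 0 0.2 -0.9 0.05 0 0 0.3; 0 0.2 -0.9 0.05 0 0 0.3; 0 0.2 -0.9 0.05 0 0 0.3; 0 0.2 -0.9 0.05 0 0 0.3; 0 0.2 -0.9 0.05 0 0 0.3'; python3 -c "
from h import *
plan([.566,-.345,.25],164.1)"
```

```text
t: 3.2
eef_pos: [0.5771, -0.2463, 0.3153]
ee_rot: [-3.141, -0.001, 2.968]
force: [0.0, -0.3, 0.1]
width: 0.0878
t 3.2 rows [-0.0206 -0.3303  0.2176] [-0.0003 -0.0005  0.0992] min rows 2.3765554297202343 0.692759030879961
```

```bash
python3 -m inch '0 -0.02 -0.33 0.218 0 0 0.099; 0 -0.02 -0.33 0.218 0 0 0.099; 0 -0.02 -0.33 0.218 0 0 0.099; 0 -0.02 -0.33 0.218 0 0 0.099; 0 -0.02 -0.33 0.218 0 0 0.099'; python3 - <<'E'
from h import *
import pickle
f=grab('wrist');save(f,'ws');pickle.dump(f,open('ws.pkl','wb'))
c=cloud(f);z=np.nan_to_num(c[...,2])
m=(z>.0505)&(z<.06);m[235:]=0;m=cv2.morphologyEx(m.astype(np.uint8),cv2.MORPH_OPEN,np.ones((3,3)))
cs,_=cv2.findContours(m,0,2);k=max(cs,key=cv2.contourArea)
mm=np.zeros_like(m);cv2.drawContours(mm,[k],-1,1,-1);mm=mm>0
print(cv2.minAreaRect(k),cv2.minAreaRect(c[mm&(z>.05)][:,:2].astype(np.float32)*1000),np.median(z[mm]))
b=cv2.boxPoints(cv2.minAreaRect(k));P=np.array([ray(f,u,v,.055) for u,v in b]);print(b,P[:,:2],'mid',P.mean(0))
E
```

```text
t: 3.7
eef_pos: [0.5665, -0.3423, 0.2503]
ee_rot: [-3.141, -0.0, 2.863]
force: [-0.0, -0.2, 0.9]
width: 0.0877
((281.0, 98.0), (170.0, 56.0), 90.0) ((491.7312927246094, -323.6632080078125), (50.08197021484375, 150.20849609375), 73.4239273071289) 0.05425081907155921
[[253.  13.]
 [309.  13.]
 [309. 183.]
 [253. 183.]] [[ 0.41370266 -0.32557108]
 [ 0.42697024 -0.27894163]
 [ 0.57133199 -0.31724577]
 [ 0.55652516 -0.36929506]] mid [ 0.49213251 -0.32276338  0.055     ]
```

View pics/ws.png

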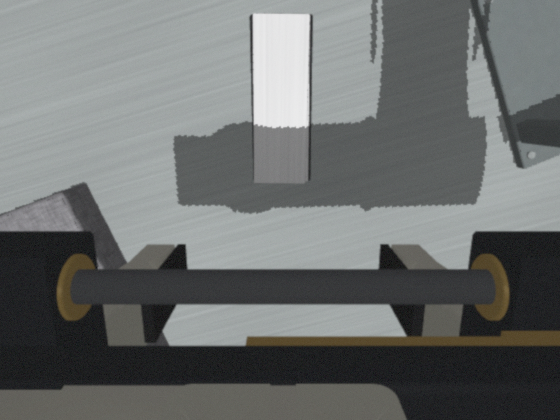

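The panel sits at columns 251–311 and rows 13–183, well in view. Its depth rectangle is 50.1 x 150.2 mm. Now I'll refine the yaw with edge fits.

```bash
python3 - <<'E'
from h import *
import pickle
f=pickle.load(open('ws.pkl','rb'));g=cv2.GaussianBlur(cv2.cvtColor(f['img'],cv2.COLOR_RGB2GRAY).astype(float),(3,3),0)
def cen(d,a,b,s):
    x=np.clip(d[a:b]*s,0,None);i=int(x.argmax());k=np.arange(max(i-2,0),min(i+3,len(x)));return a+(k*x[k]).sum()/x[k].sum()+.5
E={'L':[],'R':[]}
for v in list(range(25,115))+list(range(140,175)):
    d=np.diff(g[v]);E['L'].append(ray(f,cen(d,244,262,1),v,.055));E['R'].append(ray(f,cen(d,300,318,-1),v,.055))
K={}
for n,a in E.items():
    a=np.array(a)
    k=np.polyfit(a[:,0],a[:,1],1)
    for _ in range(3):
        r=abs(a[:,1]-np.polyval(k,a[:,0]));k=np.polyfit(a[r<.001,0],a[r<.001,1],1)
    K[n]=k;print(n,np.degrees(np.arctan(k[0])),(r<.001).sum(),len(a))
y=np.polyval((K['L']+K['R'])/2,.492);w=(np.polyval(K['R'],.492)-np.polyval(K['L'],.492))*np.cos(np.radians(16.4));print('centreline y at .492',y,'width',w)
T=[ray(f,u,cen(np.diff(g[:,u]),5,22,1),.055) for u in range(262,302)];B=[ray(f,u,cen(np.diff(g[:,u]),174,192,1),.055) for u in range(262,302)]
T=np.median(T,0);B=np.median(B,0);print(T,B,(T+B)/2,np.linalg.norm(T-B))
E
```

```text
L -16.327845722127396 125 125
R -15.499026757692432 125 125
centreline y at .492 -0.32300821124803863 width 0.05016862868745227
[ 0.4208338 -0.3019479  0.055    ] [ 0.56596258 -0.34205171  0.055     ] [ 0.49339819 -0.32199981  0.055     ] 0.15056785432727568
```

```bash
python3 -c "
from h import *
plan([.4757,-.3184,.13],164.1)"
```

```text
t 3.75 rows [ 0.3141 -0.0077  0.4033] [-0.0002  0.001  -0.0003] min rows 3.0675819292337185 0.007628070833840218
```

```bash
python3 -m inch '0 0.314 -0.008 0.4 0 0 0; 0 0.314 -0.008 0.4 0 0 0; 0 0.314 -0.008 0.4 0 0 0; 0 0.314 -0.008 0.4 0 0 0; 0 0.314 -0.008 0.4 0 0 0; 0 0.314 -0.008 0.4 0 0 0' 40; python3 -c "
from h import *
plan([.4757,-.3184,.048],164.1)"
```

```text
t: 4.35
eef_pos: [0.4773, -0.3191, 0.1325]
ee_rot: [-3.141, 0.004, 2.864]
force: [0.2, -0.1, 0.9]
width: 0.088
t 4.35 rows [0.007  0.0008 0.2816] [-0.0005  0.004  -0.0003] min rows 1.6900771417531435 0.028007084199997558
```

```bash
python3 -m inch '0 0.003 0 0.1 0 0 0; 0 0.003 0 0.2 0 0 0; 0 0.003 0 0.24 0 0 0; 0 0.003 0 0.24 0 0 0; 0 0.003 0 0.24 0 0 0; 0 0.003 0 0.24 0 0 0'; python3 -c "
from h import *
plan([.4757,-.3184,.048],164.1)"
```

```text
t: 4.95
eef_pos: [0.4753, -0.3193, 0.0599]
ee_rot: [-3.141, 0.003, 2.862]
force: [-0.2, 0.2, 0.2]
width: 0.0877
t 4.95 rows [-0.0003  0.0034  0.0397] [-0.0003  0.0026 -0.0021] min rows 0.23893451754339148 0.02305691090655687
```

```bash
python3 -m inch '0 0 0.003 0.039 0 0 0; 0 0 0.003 0.039 0 0 0; 0 0 0.003 0.039 0 0 0; 0 0 0.003 0.039 0 0 0' 40;  python3 -c "
from h import *
plan([.4757,-.3184,.048],164.1)
f=grab('wrist');save(f,'wg')"
```

```text
t: 5.35
eef_pos: [0.4742, -0.3181, 0.0467]
ee_rot: [-3.141, 0.0, 2.862]
force: [-0.8, -0.2, 0.2]
width: 0.0878
t 5.35 rows [-0.0051  0.0004 -0.0044] [-0.0001  0.0001 -0.0024] min rows 0.04020248483304649 0.017099665252072894
```

View pics/wg.png

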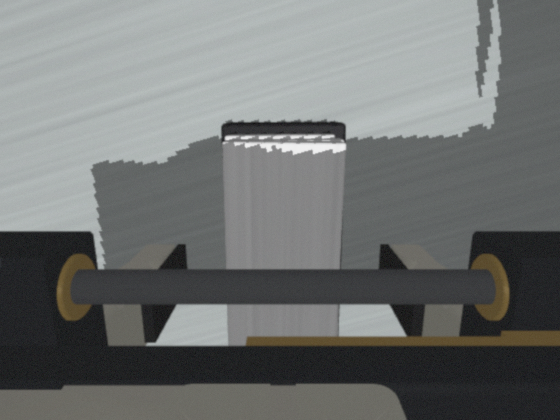

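The panel's near end is at row ~135, centred between the fingers with the mid-column at 284. I'll raise 1.3 mm and close.

```bash
python3 -m inch '0 0 0 -0.004 0 0 0; 0.3 0 0 -0.004 0 0 0; 0.5 0 0 -0.004 0 0 0; 0.6 0 0 -0.004 0 0 0; 0.6 0 0 -0.004 0 0 0; 0.6 0 0 -0.004 0 0 0; 0.6 0 0 -0.004 0 0 0; 0.6 0 0 -0.004 0 0 0' 40;  python3 -c "
from h import *
s=arm.get_state();print(s['width'],s['eef_pos'],s['force'])"
```

```text
t: 6.2
eef_pos: [0.4741, -0.318, 0.0477]
ee_rot: [-3.142, -0.0, 2.861]
force: [-0.0, -1.1, -0.1]
width: 0.0493
0.049320247236662375 [ 0.47409116 -0.31802321  0.0477209 ] [-0.04580819 -1.11115494 -0.09728483]
```

```bash
python3 -m inch '0.7 0 0 -0.02 0 0 0; 0.7 0 0 -0.05 0 0 0; 0.7 0 0 -0.1 0 0 0; 0.7 0 0 -0.18 0 0 0; 0.7 0 0 -0.28 0 0 0; 0.7 0 0 -0.28 0 0 0; 0.7 0 0 -0.28 0 0 0' 40; python3 - <<'E'
from h import *
f=grab('top');w=cloud(f);z=np.nan_to_num(w[...,2])
cv2.imwrite('pics/t2.png',cv2.resize(f['img'][200:320,300:460,::-1],None,fx=5,fy=5,interpolation=2))
f=grab('wrist');save(f,'wl')
plan([.40,-.02,.13],187.8)
E
```

```text
t: 6.9
eef_pos: [0.4745, -0.318, 0.1329]
ee_rot: [3.141, 0.002, 2.861]
force: [0.9, 0.5, -2.3]
width: 0.0498
t 7.0 rows [0.51   0.8859 0.0049] [ 0.0005 -0.001  -0.3978] min rows 6.133253810528862 2.778844616004641
```

View pics/t2.png

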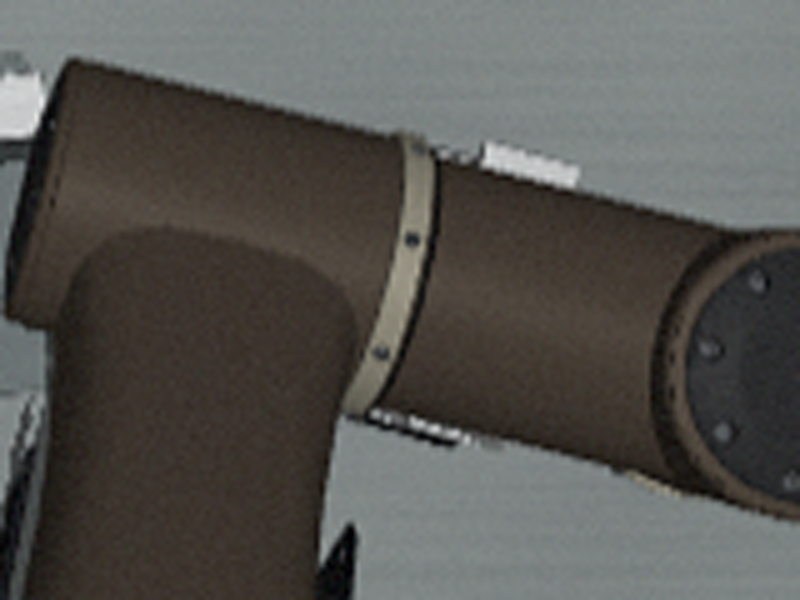

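View pics/wl.png

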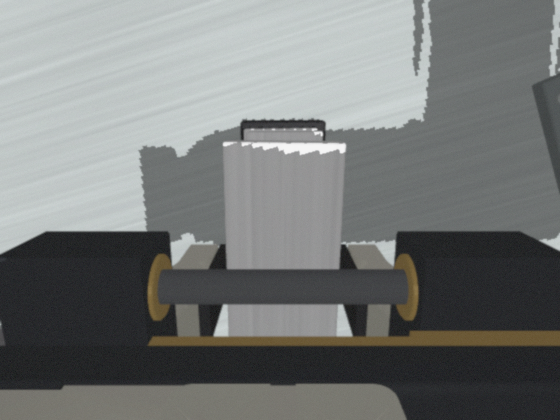

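```bash
python3 - <<'E'
from h import *
f=grab('top');w=cloud(f);z=np.nan_to_num(w[...,2])
np.set_printoptions(linewidth=250)
print((z[200:330:6,290:480:8]*1000).astype(int))
f=grab('scene');save(f,'s2')
E
```

```text
[[ -1   0  -1  -4  -5   1   1   0  -2   3   0   0   4  -1   3   1   0  -3  -3   0   2   4  29  52]
 [ -4   5   1  -3  -1   3  -1   5   1   5   3   0   1   0   0   5   0  -4   3   2   2   0  26  53]
 [  9  13  -1 526  -1   2   2  -1   2  -3   3   0   0   2  -3   2  -2   0  -6   2  -4  -2  18  50]
 [189 191 184 547 542 536 530  -1   0  -1   2  -2  -3  -3   1  -2   2   0   0  -5   2   1  17  46]
 [189 188 189 551 550 548 546 542 538 531   0   1   1   0   0   0   0  -2   2  -4  -3   2  11  48]
 [ 14  17 507 554 555 552 551 551 549 545 540 534 525  -1 138   0  -1   0   3   0   0   1   8  52]
 [ 14  11 541 557 556 558 558 555 554 550 549 549 544 538 529 519  -1  -1   0  -4   0  -8   0  44]
 [  9  14 547 558 555 558 557 559 558 557 555 552 551 547 546 540 536 532 519  -1  -3   0   2  48]
 [ 12  15 552 555 559 562 564 562 558 558 558 556 554 550 551 548 547 544 541 544 569 569 568 567]
 [ 14  17 547 547 567 571 569 568 563 558 557 559 556 556 556 554 550 551 548 570 570 572 570 570]
 [ 14  12 535 554 573 578 577 576 573 566 554 559 556 555 554 556 555 556 560 571 573 574 572 572]
 [ 15  12  
[... 378 characters left out ...]
4 574]
 [  3  -1 597 603 617 618 620 613 611 601  -1   3   2   0   2   3 524 533 550 570 573 573 573 572]
 [  1   2   1 615 624 625 625 621 617 607   0   1  -2   0  -5   0   2   3 503 566 570 570 573 568]
 [ -1   0   5 623 633 633 634 631 625 613  -1   1  -1  -2   2   1   0   2   3  -2   3 569 570   0]
 [ -3   0 576 631 641 642 640 638 633 617 599   1  -1  -3   0  -1  -1  -3   0   0  -2   2   0   0]
 [  0 582 608 640 647 646 644 642 639 623 607   2  -2   3   0   2  -2   3   1   3   2  -1   1   1]
 [  0 613 629 650 654 654 650 647 642 627  -3   1   0   0  -3  -3  -2   0  -2   0  -4  -1  -5  -1]
 [ -1 637 642 659 660 660 658 656 651 630  -3   0   2   2   4  -2   0  -5   4  -1  -4   4   4   6]]
```

View pics/s2.png

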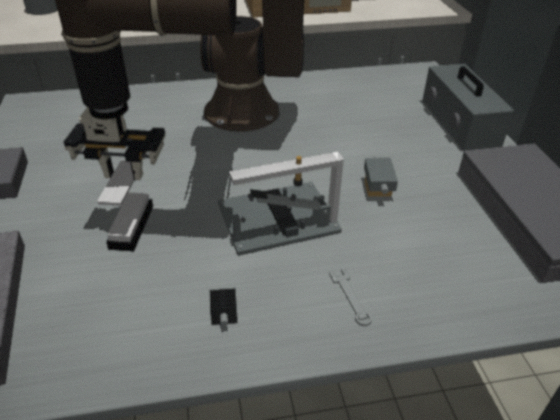

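The panel was lifted alone, with Fz −2.3 N and the other two still on the riser. Next I'll carry it to the front of the jig.

```bash
python3 -c "
from h import *
plan([.4104,.0099,.13],187.8)"
```

```text
t 7.1 rows [0.5041 0.9915 0.0038] [ 0.0005 -0.0017 -0.3977] min rows 6.673636276577071 2.7776828244360527
```

```bash
python3 -m inch '0.7 0.12 0.12 0.002 0 0 -0.06; 0.7 0.2 0.25 0.002 0 0 -0.14; 0.7 0.28 0.39 0.002 0 0 -0.22; 0.7 0.36 0.53 0.002 0 0 -0.3; 0.7 0.43 0.68 0.002 0 0 -0.36; 0.7 0.48 0.83 0.002 0 0 -0.39; 0.7 0.504 0.95 0.002 0 0 -0.398; 0.7 0.504 0.991 0.002 0 0 -0.398; 0.7 0.504 0.991 0.002 0 0 -0.398; 0.7 0.504 0.991 0.002 0 0 -0.398' 40; python3 -c "
from h import *
f=grab('wrist');save(f,'w3')
plan([.4104,.0099,.0487],187.8)"
```

```text
t: 8.1
eef_pos: [0.4106, 0.0091, 0.1306]
ee_rot: [-3.141, -0.002, -3.004]
force: [-0.1, 0.3, -0.9]
width: 0.0492
t 8.15 rows [-0.0005  0.0042  0.2733] [-0.0004 -0.0014 -0.0001] min rows 1.6398529149659677 0.01006896601777918
```

View pics/w3.png

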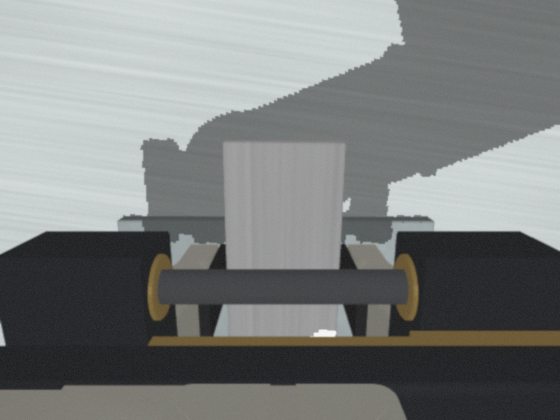

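The panel is still held and its end (row 143) is parallel to the base's front edge (row 217). Next I'll lower and slide forward.

```bash
python3 -m inch '0.7 0 0.003 0.1 0 0 0; 0.7 0 0.003 0.2 0 0 0; 0.7 0 0.003 0.27 0 0 0; 0.7 0 0.003 0.27 0 0 0; 0.7 0 0.003 0.27 0 0 0; 0.7 0 0.003 0.27 0 0 0'; python3 -c "
from h import *
s=arm.get_state();print(s['eef_pos'],s['force'])
plan([.4976,.0218,.0487],187.8)"
```

```text
t: 8.75
eef_pos: [0.4118, 0.0102, 0.0512]
ee_rot: [3.141, 0.002, -3.006]
force: [-0.3, -0.0, -1.7]
width: 0.0491
[0.41175565 0.01021877 0.05119981] [-0.25824169 -0.03771554 -1.7220044 ]
t 8.75 rows [-0.2887 -0.0005  0.0088] [ 0.0003  0.0015 -0.0002] min rows 1.7331620127022065 0.010831258471971599
```

```bash
python3 -m inch '0.7 -0.05 0 0.006 0 0 0; 0.7 -0.1 0 0.006 0 0 0; 0.7 -0.16 0 0.006 0 0 0; 0.7 -0.22 0 0.006 0 0 0; 0.7 -0.26 0 0.006 0 0 0; 0.7 -0.286 0 0.006 0 0 0; 0.7 -0.286 0 0.006 0 0 0; 0.7 -0.286 0 0.006 0 0 0; 0.7 -0.286 0 0.006 0 0 0'; python3 - <<'E'
from h import *
import pickle
f=grab('wrist');save(f,'w4');pickle.dump(f,open('w4.pkl','wb'))
s=arm.get_state();print(s['eef_pos'],s['force'])
plan([.4976,.0218,.0487],187.8)
cv2.imwrite('pics/w4z.png',cv2.resize(f['img'][60:240,170:400,::-1],None,fx=3.4,fy=3.3,interpolation=2))
E
```

```text
t: 9.65
eef_pos: [0.4952, 0.0219, 0.0484]
ee_rot: [-3.142, -0.0, -3.005]
force: [0.3, -0.8, -1.9]
width: 0.0495
[0.49526785 0.02193364 0.048434  ] [-0.72086239 -0.44322822 -2.07356031]
t 9.7 rows [-0.0076 -0.0015 -0.0009] [ 0.0001 -0.0002  0.0005] min rows 0.04702146211125362 0.0038651705925678097
```

View pics/w4z.png

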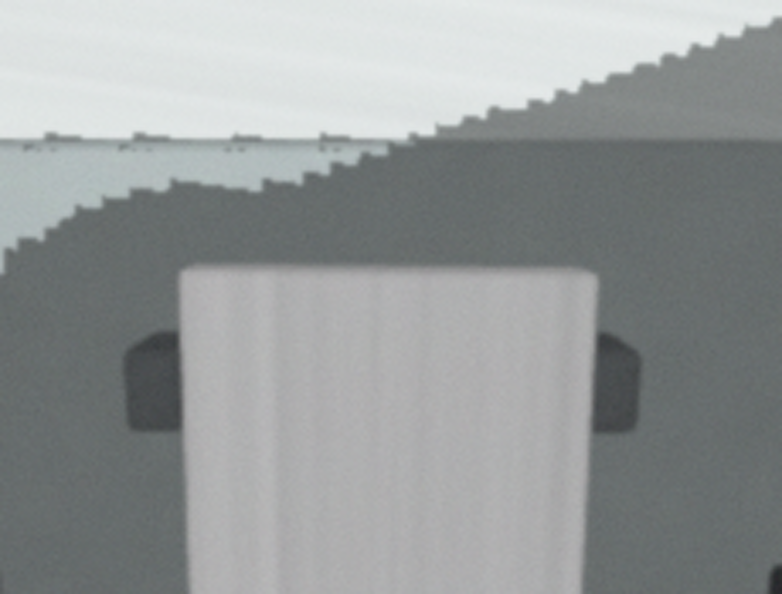

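```bash
python3 - <<'E'
from h import *
import pickle
f=pickle.load(open('w4.pkl','rb'))
a=np.radians(7.8);u=np.array([np.cos(a),np.sin(a)]);n=np.array([-u[1],u[0]]);o=np.array([.517,.0245])
def J(U,V,z): p=ray(f,U,V,z)[:2]-o;return np.round(1000*np.array([p@u,p@n]),1)
g=cv2.cvtColor(f['img'],cv2.COLOR_RGB2GRAY).astype(int)
print(g[180,198:232],g[180,336:368]);print(g[130:150,285]);print(g[155:200,212],g[155:200,353])
Z=lambda x,y,z:J(170+(x+.5)/3.4-.5,60+(y+.5)/3.3-.5,z)
print('panel end corners',Z(180,270,.0557),Z(597,270,.0557),'low',Z(187,594-5,.0557),Z(583,589,.0557))
print('lug L outer',Z(127,360,.036),Z(130,432,.036),'R',Z(640,360,.036),Z(637,432,.036))
print('lug base-ish front',Z(160,332,.014))
print('base front',Z(300,141,.014),Z(700,141,.014))
E
```

```text
[107 106 107 105 107 107 107 104 101  84  71  71  73  76  75  78  75  76
  77  77  73  76  74  76  80 112 152 169 174 177 174 174 178 178] [166 169 170 172 174 172 171 154 112  80  76  76  75  76  75  78  76  75
  77  74  75  83 100 106 109 107 109 106 107 106 107 106]
[105 109 109 109 107 108 109 107 107 111 122 145 160 170 173 176 180 178
 177 177]
[108 107 106 106 107 104 105  92  75  69  67  66  73  74  75  77  76  77
  77  78  75  75  76  75  77  75  77  75  76  77  79  73  76  76  76  82
 102 106 106 106 108 106 106 106 108] [110 111 112 107 109 111 109 107  95  75  68  73  75  73  74  79  77  77
  77  77  76  72  76  74  74  75  75  76  76  75  74  74  74  74  73  80
  95 103 108 106 108 108 108 107 109]
panel end corners [-78.6 -23.5] [-78.7  25.6] low [-37.8 -24.2] [-37.9  25.6]
lug L outer [-64.8 -34.3] [-54.5 -34.4] R [-64.9  35.2] [-54.6  35.3]
lug base-ish front [-65.9 -33.6]
base front [-94.8 -11.8] [-94.9  46.8]
```

Measured in the jig frame, the panel is about 0.4 mm off-centre from the lugs and 3.5 mm short of fully in. I'll correct both and lower.

```bash
python3 -m inch '0.7 -0.0105 -0.0013 0 0 0 0; 0.7 -0.0105 -0.0013 0 0 0 0; 0.7 -0.0105 -0.0013 0.015 0 0 0; 0.7 -0.0105 -0.0013 0.03 0 0 0; 0.7 -0.0105 -0.0013 0.043 0 0 0; 0.7 -0.0105 -0.0013 0.043 0 0 0; 0.7 -0.0105 -0.0013 0.043 0 0 0; 0.7 -0.0105 -0.0013 0.043 0 0 0'; python3 - <<'E'
from h import *
import pickle
f=grab('wrist');save(f,'w5');pickle.dump(f,open('w5.pkl','wb'))
for i in range(3):
  f=grab('wrist');s=arm.get_state();print(s['eef_pos'],s['force'])
cv2.imwrite('pics/w5z.png',cv2.resize(f['img'][60:240,170:400,::-1],None,fx=3.4,fy=3.3,interpolation=2))
E
```

```text
t: 10.5
eef_pos: [0.4992, 0.0221, 0.0355]
ee_rot: [-3.142, 0.0, -3.005]
force: [-0.8, 0.3, -2.7]
width: 0.0494
[0.49921421 0.02214807 0.03560994] [ 0.15947484 -1.06158064 -1.91679513]
[0.49920504 0.02213689 0.03561843] [-1.14377557  0.86742331 -2.33749377]
[0.49918633 0.02215812 0.03560689] [ 0.1371443  -0.25360747 -2.18126341]
```

View pics/w5z.png

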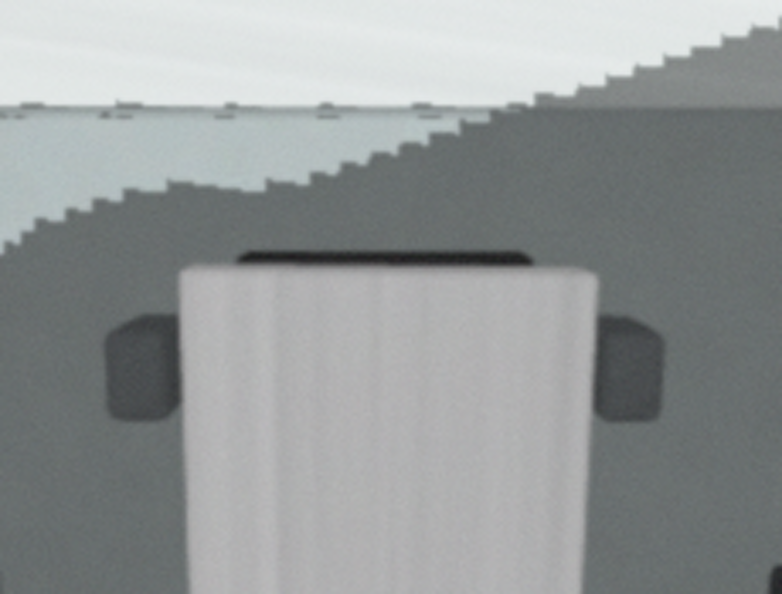

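```bash
python3 - <<'E'
from h import *
import pickle
f=pickle.load(open('w5.pkl','rb'))
a=np.radians(7.8);u=np.array([np.cos(a),np.sin(a)]);n=np.array([-u[1],u[0]]);o=np.array([.517,.0245])
def J(U,V,z): p=ray(f,U,V,z)[:2]-o;return np.round(1000*np.array([p@u,p@n]),1)
Z=lambda x,y,z:J(170+(x+.5)/3.4-.5,60+(y+.5)/3.3-.5,z)
print('panel end corners',Z(180,270,.043),Z(597,270,.043),'low',Z(187,589,.043),Z(583,589,.043))
print('lug L outer',Z(106,350,.036),Z(108,420,.036),'R',Z(662,350,.036),Z(661,420,.036))
print('base front',Z(300,106,.014),Z(700,106,.014),'bed front',Z(300,252,.03),'bed corners',Z(239,252,.03),Z(531,252,.03))
E
```

```text
panel end corners [-74.6 -23.7] [-74.7  25.2] low [-33.9 -24.4] [-34.   25.3]
lug L outer [-63.9 -34.5] [-54.7 -34.7] R [-64.  35.] [-54.8  35.4]
base front [-95.1 -11.2] [-95.2  43.1] bed front [-76.  -10.5] bed corners [-76.  -18.2] [-76.   18.9]
```

```bash
python3 -m inch '0.7 0 0 0.005 0 0 0; 0.7 0 0 0.0085 0 0 0; 0.7 0 0 0.0085 0 0 0; 0.7 0 0 0.0085 0 0 0'; python3 -m inch '0.55 0 0 0 0 0 0; 0.4 0 0 0 0 0 0; 0.3 0 0 0 0 0 0; 0.25 0 0 0 0 0 0;  0.25 0 0 0 0 0 0;0.25 0 0 0 0 0 0' 10; python3 - <<'E'
from h import *
import pickle
f=grab('wrist');save(f,'w6');pickle.dump(f,open('w6.pkl','wb'))
s=arm.get_state();print(s['eef_pos'],s['force'],s['width'])
cv2.imwrite('pics/w6z.png',cv2.resize(f['img'][60:240,170:400,::-1],None,fx=3.4,fy=3.3,interpolation=2))
E
```

```text
t: 11.1
eef_pos: [0.4991, 0.0221, 0.0329]
ee_rot: [-3.142, -0.0, -3.005]
force: [0.8, -0.2, -2.3]
width: 0.0494
t: 11.7
eef_pos: [0.4991, 0.0221, 0.033]
ee_rot: [3.142, 0.0, -3.005]
force: [0.5, 0.7, -0.5]
width: 0.0656
[0.49913542 0.02209484 0.03296032] [ 0.1058252  -0.4293767   1.11101226] 0.0657096289343519
```

View pics/w6z.png

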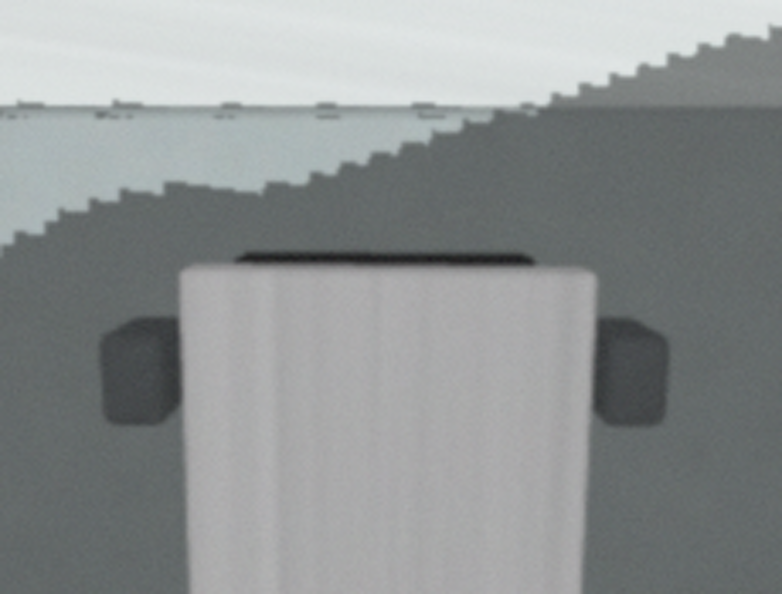

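The panel lies between the lugs with its end square. The jaws are open to 66 mm, and the force changed by about 2 N as the weight came off. Next I'll rise straight up.

```bash
python3 -m inch '0.2 0 0 0 0 0 0; 0.2 0 0 -0.05 0 0 0; 0.2 0 0 -0.15 0 0 0; 0.2 0 0 -0.3 0 0 0; 0.2 0 0 -0.45 0 0 0; 0.5 0 0 -0.59 0 0 0; 0.8 0 0 -0.59 0 0 0; 1 0 0 -0.59 0 0 0' 20; cat >> h.py <<'E'
A=np.radians(7.8);RJ=np.array([[np.cos(A),-np.sin(A),0],[np.sin(A),np.cos(A),0],[0,0,1]]);OJ=np.array([.517,.0245,0])
def jw(p): return OJ+RJ@(np.array(p)/1000)
def tilt(th):
    c,s=np.cos(np.radians(th)),np.sin(np.radians(th))
    return RJ@np.array([[-c,0,s],[0,1,0],[-s,0,-c]])
def jpos():
    s=arm.get_state();print('t',round(s['t'],2),'jig TCP',np.round(1000*RJ.T@(s['eef_pos']-OJ),1),'F',np.round(RJ.T@s['force'],1),'q',np.round(s['q'],2),'tilt',np.round(np.degrees(np.arccos(-rot(s['ee_rot'])[2,2])),1))
E
python3 - <<'E'
from h import *
jpos(); plan(jw([-21,-80,209]),0,tilt(48))
f=grab('top');cv2.imwrite('pics/t3.png',cv2.resize(f['img'][190:310,200:420,::-1],None,fx=3.6,fy=3.6,interpolation=2))
f=grab('wrist');save(f,'w7')
import pickle;pickle.dump(f,open('w7.pkl','wb'))
E
```

```text
t: 12.55
eef_pos: [0.4995, 0.0224, 0.2111]
ee_rot: [3.141, 0.003, -3.005]
force: [0.6, 0.7, -0.1]
width: 0.0516
t 12.55 jig TCP [-17.7   0.3 211.1] F [ 0.7  0.6 -0.1] q [ 0.44  0.08 -0.39 -0.   -1.1  -1.87] tilt 0.2
t 12.55 rows [ 0.0112 -0.2676  0.0066] [ 1.100e-03 -7.974e-01 -1.000e-04] min rows 1.6072195631964625 5.5700142599505895
```

View pics/w7.png

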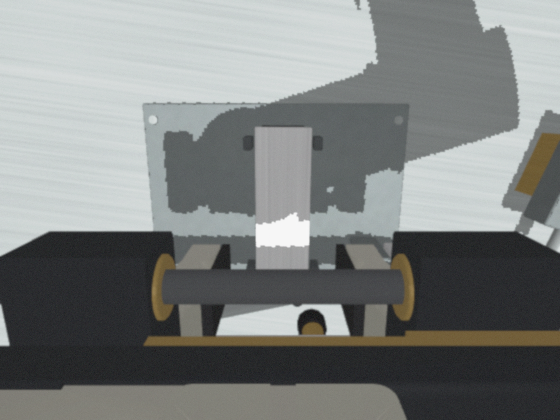

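The panel stayed seated between the lugs at (283,143). Now I'll tilt, still well on the −x side of the bar.

```bash
python3 -m inch '1 0.011 -0.1 0 0 -0.14 0; 1 0.011 -0.2 0 0 -0.28 0; 1 0.011 -0.268 0.007 0 -0.42 0; 1 0.011 -0.268 0.007 0 -0.56 0; 1 0.011 -0.268 0.007 0 -0.7 0; 1 0.011 -0.268 0.007 0 -0.797 0; 1 0.011 -0.268 0.007 0 -0.797 0; 1 0.011 -0.268 0.007 0 -0.797 0; 1 0.011 -0.268 0.007 0 -0.797 0' 20; python3 - <<'E'
from h import *
jpos(); plan(jw([-21,-80,209]),0,tilt(48))
f=grab('wrist');save(f,'w8')
f=grab('scene');cv2.imwrite('pics/s8.png',cv2.resize(f['img'][60:270,150:430,::-1],None,fx=2.8,fy=2.8,interpolation=2))
E
```

```text
t: 13.55
eef_pos: [0.5033, -0.0861, 0.2207]
ee_rot: [3.088, 0.812, -3.004]
force: [-0.2, 0.2, -0.2]
width: 0.0003
t 13.55 jig TCP [ -28.6 -107.7  220.7] F [-0.2  0.2 -0.2] q [ 0.21 -0.26 -1.02  0.13 -0.   -1.75] tilt 46.6
t 13.55 rows [0.0107 0.0898 0.0504] [ 0.0526 -0.0249  0.0004] min rows 0.6211110211492971 0.40612854908924956
```

View pics/w8.png

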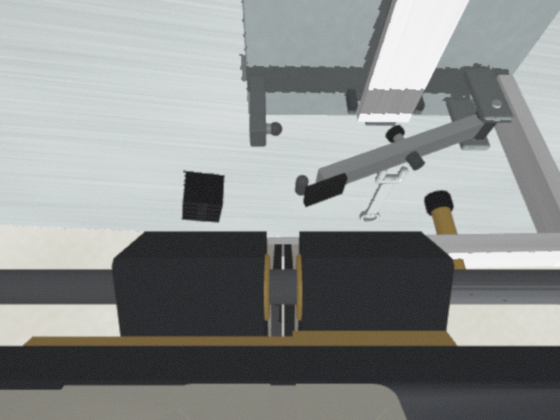

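View pics/s8.png

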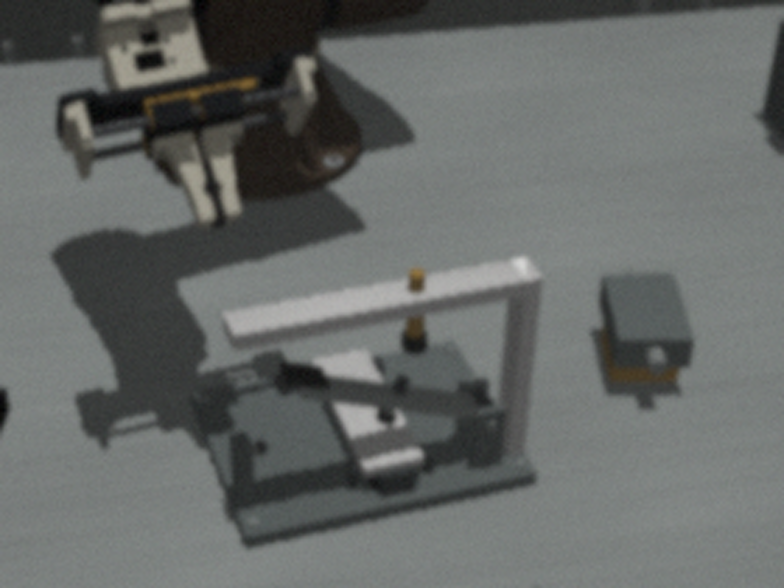

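Joints 3 and 5 reached their range ends there, because the tool was too near the base for that tilt. From the logged joint angles I'll fit a quick planar model, so I can find what tilt the pressing poses allow.

```bash
python3 - <<'E'
from h import *
s=arm.get_state();print(s['q'],s['eef_pos'],s['ee_rot'])
from scipy.optimize import least_squares
S=[([1.6091,.3594,.0110,-.0004,-1.2241],[.16676,.65355,.2256]),([.44,.08,-.39,0,-1.10],[.4995,.0224,.2111]),(list(s['q'][:5]),list(s['eef_pos']))]
def fk(p,q2,q3,q5):
    r0,h,L2,e,L3,d=p;ph=q3-q2
    return r0+L2*np.sin(q2)+L3*np.cos(ph)-e*np.sin(ph)+d*np.cos(ph+q5), h+L2*np.cos(q2)+L3*np.sin(ph)+e*np.cos(ph)+d*np.sin(ph+q5)
for q,p in S:
    az=np.arctan2(p[1],p[0]);r=np.hypot(p[0],p[1]);print('lat',r*np.sin(q[0]-az),'rp',r*np.cos(q[0]-az))
def res(p):
    o=[]
    for q,x in S:
        az=np.arctan2(x[1],x[0]);r=np.hypot(x[0],x[1])*np.cos(q[0]-az);a,b=fk(p,q[1],q[2],q[4]);o+=[a-r,b-x[2]]
    return np.r_[np.array(o)*300,(p-np.array([0,.4,.4,0,.4,.35]))*np.array([3,1,1,3,1,1])]
s_=least_squares(res,[0,.4,.4,0,.4,.35]);print(s_.x,res(s_.x)[:6]/300)
p=s_.x
for th in(38,42,45,48):
  for z in(.142,.078):
    rp=np.sqrt(.58**2+.048**2-.19**2)
    f=lambda v:[fk(p,v[0],v[1],np.radians(th-90)-v[1]+v[0])[0]-rp,fk(p,v[0],v[1],np.radians(th-90)-v[1]+v[0])[1]-z]
    v=least_squares(f,[.1,-.8]).x;print(th,z,'q2 q3 q5',np.round([v[0],v[1],np.radians(th-90)-v[1]+v[0]],3))
E
```

```text
[ 0.21289494 -0.26158427 -1.01676383  0.13163445 -0.00264293 -1.75341139] [ 0.50333941 -0.08585947  0.22066792] [ 3.08813771  0.81164232 -3.00280066]
lat 0.19166492690574566 rp 0.6466846649598359
lat 0.1924903255443396 rp 0.4614644997958501
lat 0.19027181964611392 rp 0.4738344074886361
[ 0.02002388  0.29747876  0.58157379 -0.04978132  0.46791463  0.4097699 ] [-4.72497771e-06 -8.55011244e-06 -5.44886462e-06  2.71648539e-05
  8.17145420e-06 -1.74756165e-05]
38 0.142 q2 q3 q5 [ 0.087 -0.874  0.053]
38 0.078 q2 q3 q5 [ 0.279 -0.933  0.305]
42 0.142 q2 q3 q5 [ 0.108 -0.934  0.204]
42 0.078 q2 q3 q5 [ 0.328 -0.991  0.481]
45 0.142 q2 q3 q5 [ 0.136 -0.978  0.329]
45 0.078 q2 q3 q5 [ 0.38  -1.032  0.627]
48 0.142 q2 q3 q5 [ 0.176 -1.023  0.465]
48 0.078 q2 q3 q5 [ 0.446 -1.073  0.786]
```

Pressing at 45° needs q5 > 0 with q4 ≈ 0, so the wrist has to be rolled over (q4 towards −3). I'll back out to get more data for a full kinematic model.

```bash
cat > log.py <<'E'
from h import *
import json
s=arm.get_state();open('log.jsonl','a').write(json.dumps({k:list(map(float,s[k])) for k in('q','eef_pos','ee_rot')})+'\n');jpos()
E
python3 log.py; python3 -m inch '1 0 0 -0.1 0 0.14 0; 1 0 0 -0.2 0 0.28 0; 1 0 0 -0.25 0 0.42 0; 1 0 0 -0.25 0 0.42 0; 1 0 0 -0.25 0 0.42 0; 1 0 0 -0.25 0 0.42 0'; python3 log.py; python3 -m inch '1 0 0 0 0.14 0 0; 1 0 0 0 0.28 0 0; 1 0 0 0 0.42 0 0; 1 0 0 0 0.42 0 0; 1 0 0 0 0.42 0 0'; python3 log.py
```

```text
t 13.65 jig TCP [ -28.5 -107.5  220.7] F [-1.6  0.6 -0.3] q [ 0.21 -0.26 -1.02  0.13 -0.   -1.75] tilt 46.6
t: 14.25
eef_pos: [0.4509, -0.0975, 0.272]
ee_rot: [3.102, 0.374, -2.98]
force: [-0.9, 0.3, -0.9]
width: 0.0004
t 14.25 jig TCP [ -82.1 -111.9  272. ] F [-0.9  0.5 -0.9] q [ 0.19 -0.25 -0.58 -0.04 -0.87 -1.57] tilt 21.5
t: 14.75
eef_pos: [0.4488, -0.0968, 0.2704]
ee_rot: [-2.737, 0.374, -2.974]
force: [-0.3, -0.1, -0.7]
width: 0.0005
t 14.75 jig TCP [ -84.  -110.9  270.4] F [-0.3 -0.1 -0.7] q [ 0.61 -0.31 -0.95  0.69 -0.91 -2.52] tilt 31.2
```

```bash
python3 -m inch '1 0 0 0 -0.14 0 0; 1 0 0 0 -0.28 0 0; 1 0 0 0 -0.42 0 0; 1 0 0 0 -0.56 0 0; 1 0 0 0 -0.7 0 0; 1 0 0 0 -0.8 0 0; 1 0 0 0 -0.8 0 0; 1 0 0 0 -0.8 0 0'; python3 log.py
cat > fk.py <<'E'
from h import *
import json
from scipy.spatial.transform import Rotation as R
from scipy.optimize import least_squares
def FK(p,q,s4=-1,s6=-1):
    r0,h,L2,e,L3,d,lat,c6=p
    ph=q[2]-q[1]
    # frame: X forward,Y left,Z up ; rotations
    Rz=R.from_euler('z',q[0]);Rf=R.from_euler('y',-ph)        # forearm frame, x along forearm
    W=np.array([r0+L2*np.sin(q[1]),-lat,h+L2*np.cos(q[1])])+Rf.apply([L3,0,e])
    Rw=Rf*R.from_euler('x',s4*q[3])*R.from_euler('y',-q[4])*R.from_euler('x',s6*q[5]+c6)
    pos=Rz.apply(W+Rw.apply([d,0,0]))
    # tool z = Rw x ; tool x = Rw z ; tool y = Rw y *-? (x cross)  M columns
    M=(Rz*Rw).as_matrix();return pos,np.column_stack([M[:,2],M[:,1]*-1*-1 if False else np.cross(M[:,0],M[:,2]),M[:,0]])
def data():
    D=[json.loads(l) for l in open('log.jsonl')]
    D.append(dict(q=[1.60910759,.359360964,.0110478457,-.000368899378,-1.22412262,-.288125462],eef_pos=[.16675891,.65355191,.2256313],ee_rot=[3.13992227,-1.33400575e-4,-.24993971]))
    return D
def fit(s4,s6):
    D=data()
    def res(p):
        o=[]
        for k in D:
            x,M=FK(p,k['q'],s4,s6);o+=list((x-np.array(k['eef_pos']))*1000);o+=list(R.from_matrix(M.T@rot(k['ee_rot'])).as_rotvec()*300)
        return np.r_[o,(p[:7]-np.array([0,.4,.45,0,.45,.35,.19]))*np.array([9,3,3,9,3,3,1])]
    best=None
    for c in(0,1.57,3.14,-1.57):
        s=least_squares(res,[0,.4,.45,0,.45,.35,.19,c])
        if best is None or s.cost<best.cost:best=s
    return best,res
if __name__=='__main__':
    for s4 in(1,-1):
        for s6 in(1,-1):
            b,res=fit(s4,s6);print(s4,s6,b.cost,np.round(b.x,4));
            if b.cost<500: print(np.round(b.fun[:-7].reshape(-1,6),1)); np.savez('fit',p=b.x,s=(s4,s6))
E
python3 fk.py
```

```text
t: 15.55
eef_pos: [0.4506, -0.0987, 0.2719]
ee_rot: [2.699, 0.376, -2.983]
force: [0.5, -0.4, -0.6]
width: 0.0007
t 15.55 jig TCP [ -82.6 -113.1  271.9] F [ 0.4 -0.4 -0.6] q [-0.31 -0.01 -0.24 -0.59 -1.27 -0.86] tilt 32.8
1 1 452480.1522901328 [ 0.6126 -0.5007  0.3599  0.1758 -0.1538 -0.2138  0.1742 -2.0854]
1 -1 172909.20079529285 [ 0.6126 -0.5007  0.3599  0.1758 -0.1538 -0.2138  0.1742  1.4225]
-1 1 534094.5829270338 [ 0.2788  0.0571  0.5569  0.0086  0.1688  0.3202  0.1755 -1.9154]
-1 -1 5576.024084459785 [0.2788 0.0571 0.5569 0.0086 0.1688 0.3202 0.1755 1.5708]
```

```bash
cat > fk.py <<'E'
from h import *
import json
from scipy.spatial.transform import Rotation as R
from scipy.optimize import least_squares
def FK(p,q):
    r0,h,L2,e,L3,d,lat,latB,a5=p
    ph=q[2]-q[1]
    Rz=R.from_euler('z',q[0]);Rf=R.from_euler('y',-ph);R4=Rf*R.from_euler('x',-q[3]);R5=R4*R.from_euler('y',-q[4]);Rw=R5*R.from_euler('x',-q[5]+np.pi/2)
    W=np.array([r0+L2*np.sin(q[1]),-lat,h+L2*np.cos(q[1])])+Rf.apply([L3,0,e])+R4.apply([0,-latB,0])+R5.apply([d,0,a5])
    M=(Rz*Rw).as_matrix();return Rz.apply(W),np.column_stack([M[:,2],np.cross(M[:,0],M[:,2]),M[:,0]])
def data():
    D=[json.loads(l) for l in open('log.jsonl')]
    D.append(dict(q=[1.60910759,.359360964,.0110478457,-.000368899378,-1.22412262,-.288125462],eef_pos=[.16675891,.65355191,.2256313],ee_rot=[3.13992227,-1.33400575e-4,-.24993971]))
    return D
P0=np.array([0,.3,.5,0,.45,.35,.1,.1,0])
def fit():
    D=data()
    def res(p):
        o=[]
        for k in D:
            x,M=FK(p,k['q']);o+=list((x-np.array(k['eef_pos']))*1000)
        return np.r_[o,(p-P0)*np.array([9,3,3,9,3,3,1,1,9])*.3]
    return least_squares(res,P0)
if __name__=='__main__':
    b=fit();print(np.round(b.x,4),b.cost);print(np.round(b.fun[:-9].reshape(-1,3),1));np.save('p',b.x)
    print([np.round(np.degrees(R.from_matrix(FK(b.x,k['q'])[1].T@rot(k['ee_rot'])).magnitude()),2) for k in data()])
E
python3 fk.py
```

```text
[ 0.      0.1988  0.6016 -0.      0.4636  0.378   0.      0.1918 -0.    ] 0.009550880987334417
[[-0. -0.  0.]
 [ 0.  0. -0.]
 [ 0. -0.  0.]
 [ 0. -0.  0.]
 [ 0. -0.  0.]]
[np.float64(0.0), np.float64(0.0), np.float64(0.0), np.float64(0.0), np.float64(0.0)]
```

The kinematic model now fits exactly. I'll use it to find pressing poses within the joint ranges.

```bash
cat > ik.py <<'E'
from fk import *
P=np.load('p.npy');lo=np.array([-3.07,-1.43,-1.02,-3.03,-3.05,-3.03]);hi=np.array([3.07,2.12,1.25,1.67,-0.0,3.03])
def tdir(th,az,roll=0):
    """tool: tilt th deg, heading az deg from jig x, roll about tool z"""
    base=RJ@R.from_euler('z',az,degrees=True).as_matrix()
    c,s=np.cos(np.radians(th)),np.sin(np.radians(th))
    return base@np.array([[-c,0,s],[0,1,0],[-s,0,-c]])@R.from_euler('z',roll,degrees=True).as_matrix()
def ik(pj,M,q0,m=.03):
    t=jw(pj)
    def r(q):
        x,A=FK(P,q);return np.r_[(x-t)*1000,R.from_matrix(A.T@M).as_rotvec()*300]
    s=least_squares(r,np.clip(q0,lo+m+.001,hi-m-.001),bounds=(lo+m,hi-m));return s.x,np.abs(s.fun).max()
E
python3 - <<'E'
from ik import *
rng=np.random.default_rng(0)
for th in(40,45,48):
  for az in(-40,-20,0,20,40):
    for roll in(0,180):
      out=[]
      for pz in(142,78):
        b=None
        for _ in range(12):
          x,e=ik([53,-80,pz],tdir(th,az,roll),rng.uniform(lo,hi)*[.3,.4,1,1,.6,1])
          if b is None or e<b[1]:b=(x,e)
        out.append(b)
      if max(o[1] for o in out)<1: print(th,az,roll,[np.round(o[0],2) for o in out])
E
```

```text
40 20 0 [array([-0.06,  0.1 , -0.48, -0.78, -0.5 , -0.42]), array([-0.14,  0.22, -0.48, -0.98, -0.47, -0.14])]
40 20 180 [array([-0.06,  0.1 , -0.48, -0.78, -0.5 ,  2.72]), array([-0.14,  0.22, -0.48, -0.98, -0.47,  3.  ])]
40 40 0 [array([-0.23,  0.21, -0.31, -0.84, -0.86, -0.  ]), array([-0.25,  0.31, -0.34, -0.93, -0.79,  0.15])]
45 20 0 [array([-0.19,  0.11, -0.46, -0.99, -0.56, -0.15]), array([-0.27,  0.24, -0.47, -1.18, -0.55,  0.14])]
45 20 180 [array([-0.19,  0.11, -0.46, -0.99, -0.56,  2.99]), array([-0.27,  0.24, -0.47, -1.18, -0.55, -3.  ])]
45 40 0 [array([-0.31,  0.24, -0.31, -0.96, -0.91,  0.15]), array([-0.34,  0.34, -0.33, -1.04, -0.86,  0.31])]
45 40 180 [array([-0.31,  0.24, -0.31, -0.96, -0.91, -2.99]), array([-0.34,  0.34, -0.33, -1.04, -0.86, -2.83])]
48 20 0 [array([-0.26,  0.13, -0.46, -1.11, -0.6 ,  0.01]), array([-0.35,  0.26, -0.48, -1.29, -0.61,  0.3 ])]
48 40 0 [array([-0.36,  0.26, -0.31, -1.02, -0.94,  0.24]), array([-0.39,  0.37, -0.33, -1.11, -0.9 ,  0.4 ])]
48 40 180 [array([-0.36,  0.26, -0.31, -1.02, -0.94, -2.9 ]), array([-0.39,  0.37, -0.33, -1.11, -0.9 , -2.74])]
```

```bash
python3 - <<'E'
from ik import *
rng=np.random.default_rng(1)
for th in(42,45,48,52):
  for az in(0,5,8,12,16):
      out=[]
      for pz in(142,78):
        b=None
        for k in range(14):
          q0=np.array([-.2,.1,-.5,-1,-.55,-.2]) if k<1 else rng.uniform(lo,hi)*[.3,.4,1,1,.4,1]
          x,e=ik([53,-80,pz],tdir(th,az,0),q0)
          if b is None or e<b[1]:b=(x,e)
        out.append(b)
      print(th,az,[np.round(o[0],2) for o in out],[round(o[1],1) for o in out])
E
```

```text
42 0 [array([ 0.2 ,  0.05, -0.74, -0.42, -0.03, -1.21]), array([ 0.12,  0.17, -0.64, -0.86, -0.03, -0.69])] [np.float64(17.7), np.float64(3.0)]
42 5 [array([ 0.23,  0.04, -0.76, -0.33, -0.03, -1.24]), array([ 0.01,  0.17, -0.58, -0.97, -0.17, -0.45])] [np.float64(3.4), np.float64(0.0)]
42 8 [array([ 0.14,  0.05, -0.65, -0.57, -0.17, -0.91]), array([-0.05,  0.18, -0.55, -1.03, -0.25, -0.31])] [np.float64(0.0), np.float64(0.0)]
42 12 [array([ 0.02,  0.06, -0.56, -0.74, -0.32, -0.61]), array([-0.11,  0.19, -0.52, -1.06, -0.35, -0.19])] [np.float64(0.0), np.float64(0.0)]
42 16 [array([-0.05,  0.08, -0.51, -0.82, -0.43, -0.44]), array([-0.16,  0.21, -0.5 , -1.07, -0.43, -0.1 ])] [np.float64(0.0), np.float64(0.0)]
45 0 [array([ 0.16,  0.05, -0.69, -0.67, -0.03, -0.92]), array([-0.06,  0.17, -0.58, -1.22, -0.14, -0.22])] [np.float64(10.8), np.float64(0.0)]
45 5 [array([ 0.16,  0.04, -0.68, -0.63, -0.08, -0.9 ]), array([-0.14,  0.18, -0.55, -1.25, -0.27, -0.07])] [np.float64(0.0), np.float64(0.0)]
45 8 [array([ 0.03,  0.05, -0.59, -0.83, -0.24, -0.58]), array([-0.18,  0.19, -0.54, -1.24, -0.
[... 1069 characters left out ...]
16,  0.05, -0.58, -1.35, -0.24, -0.04]), array([-0.45,  0.23, -0.64, -1.8 , -0.46,  0.64])] [np.float64(0.0), np.float64(0.0)]
52 5 [array([-0.23,  0.07, -0.56, -1.34, -0.36,  0.05]), array([-0.44,  0.24, -0.6 , -1.68, -0.51,  0.57])] [np.float64(0.0), np.float64(0.0)]
52 8 [array([-0.27,  0.09, -0.54, -1.33, -0.43,  0.09]), array([-0.44,  0.25, -0.58, -1.61, -0.54,  0.54])] [np.float64(0.0), np.float64(0.0)]
52 12 [array([-0.31,  0.11, -0.52, -1.3 , -0.52,  0.14]), array([-0.44,  0.26, -0.55, -1.54, -0.59,  0.52])] [np.float64(0.0), np.float64(0.0)]
52 16 [array([-0.34,  0.13, -0.5 , -1.28, -0.6 ,  0.18]), array([-0.45,  0.28, -0.52, -1.47, -0.64,  0.5 ])] [np.float64(0.0), np.float64(0.0)]
```

```bash
python3 - <<'E'
from ik import *
def pts(b,n=25):
    g=[np.linspace(*k,n) for k in b];return np.array(np.meshgrid(*g)).reshape(3,-1).T
body=pts([(-39,39),(-97,97),(-170,-66)],21);fing=pts([(-10,10),(-21,21),(-66,0)],15)
bars=[((40,-125,175),(70,116,190)),((45,10,135),(65,30,175)),((33,67,0),(77,93,74)),((40,-127,0),(70,-113,78)),((40,102,0),(70,116,190))]
def dist(X):
    m=[]
    for l,h in bars:
        d=np.maximum(np.maximum(np.array(l)-X,X-np.array(h)),0);m.append(np.linalg.norm(d,axis=1).min())
    return np.array(m)
for th in(45,48,52):
  for az in(5,8,12):
    for roll in(0,-4,-8,4,8):
      for px,py in((53,-78),):
        M=RJ.T@tdir(th,az,roll);B=[];F=[]
        for s in(80,60,40,20,0):
            t=np.array([px,py,142])-s*M[:,2];B.append(dist(body@M.T+t));F.append(dist(fing@M.T+t))
        for z in np.linspace(142,76,12):
            t=np.array([px,py,z]);B.append(dist(body@M.T+t));F.append(dist(fing@M.T+t))
        print(th,az,roll,'body',np.round(np.min(B,0),1),'fing',np.round(np.min(F,0),1),'lowcorner dz',round((fing@M.T)[:,2].min(),1))
E
```

```text
45 5 0 body [ 2.6 18.8 79.4 52.4 86.3] fing [  2.8  66.5 123.8  12.8 158.5] lowcorner dz -7.1
45 5 -4 body [ 0.  23.2 79.4 52.5 85.2] fing [  1.4  65.9 123.2  12.2 157.9] lowcorner dz -8.1
45 5 -8 body [ 0.  27.4 79.1 52.5 85.1] fing [  0.3  65.5 122.7  11.9 157.5] lowcorner dz -9.1
45 5 4 body [ 4.4 14.5 78.9 52.4 88.1] fing [  4.1  67.  124.   13.4 159. ] lowcorner dz -8.1
45 5 8 body [ 4.7  9.7 77.9 52.4 90.5] fing [  3.   66.3 123.3  13.6 158.3] lowcorner dz -9.1
45 8 0 body [ 0.5 23.4 83.8 50.7 88.7] fing [  2.   66.2 123.6  11.9 158.2] lowcorner dz -7.1
45 8 -4 body [ 0.  27.8 83.6 50.7 88.3] fing [  0.8  65.7 123.   11.5 157.7] lowcorner dz -8.1
45 8 -8 body [ 0.  31.9 83.  50.8 88.7] fing [  0.   65.3 122.5  11.4 157.3] lowcorner dz -9.1
45 8 4 body [ 2.1 19.3 83.5 50.7 90. ] fing [  3.4  66.8 124.1  12.6 158.8] lowcorner dz -8.1
45 8 8 body [ 3.9 14.3 82.9 50.7 92.1] fing [  3.4  66.7 123.7  13.1 158.7] lowcorner dz -9.1
45 12 0 body [ 0.  29.6 89.5 48.5 92.8] fing [  1.8  66.  123.3  10.9 158. ] lowcorner dz -7.1
45 12 -4 body [ 0.  34.  89.1 48.6 93. ] fing [  0.8  65.6 12
[... 2468 characters left out ...]
  10.9 157.4] lowcorner dz -10.1
52 8 4 body [10.7 28.7 83.4 49.3 93.3] fing [  7.5  67.  124.2  12.5 159. ] lowcorner dz -9.0
52 8 8 body [12.2 24.4 82.7 49.3 95. ] fing [  6.8  66.6 123.6  12.9 158.6] lowcorner dz -10.1
52 12 0 body [ 6.3 38.5 90.1 46.8 97.3] fing [  5.   66.2 123.6  10.7 158.2] lowcorner dz -7.9
52 12 -4 body [ 4.2 42.3 89.7 46.9 97.6] fing [  3.7  65.7 123.   10.3 157.7] lowcorner dz -9.0
52 12 -8 body [ 1.7 45.7 89.  46.9 98.6] fing [  2.4  65.4 122.6  10.2 157.4] lowcorner dz -10.1
52 12 4 body [ 7.5 34.9 90.1 46.8 97.7] fing [  6.4  66.7 124.2  11.4 158.7] lowcorner dz -9.0
52 12 8 body [ 9.1 30.5 89.7 46.8 98.8] fing [  7.5  67.2 124.2  11.9 159.2] lowcorner dz -10.1
```

```bash
python3 - <<'E'
from ik import *
from scipy.spatial.transform import Slerp
M=tdir(52,5,5);zt=RJ.T@M[:,2]
c=np.array([52,-78,144]);A=c-95*zt;print('A',A,'zt',zt)
s=arm.get_state();q=s['q'];p0=1000*RJ.T@(s['eef_pos']-OJ);R0=rot(s['ee_rot'])
sl=Slerp([0,1],R.from_matrix([R0,M]))
for k in np.linspace(0,1,9):
    q,e=ik(p0+(A-p0)*k,sl(k).as_matrix(),q,.01);print('A%.2f'%k,np.round(q,2),round(e,2))
for k in np.linspace(0,1,5):
    q,e=ik(A+(c-A)*k,M,q,.01);print('C',np.round(q,2),round(e,2))
for z in np.linspace(144,80,6):
    q,e=ik([52,-78,z],M,q,.01);print('D',np.round(q,2),round(e,2))
plan(jw(A),0,M)
E
```

```text
A [-22.5761528  -84.52456794 202.48784016] zt [ 0.78501213  0.06867966 -0.61566148]
A0.00 [-0.31 -0.01 -0.24 -0.59 -1.27 -0.86] 0.0
A0.12 [-0.29 -0.05 -0.3  -0.6  -1.16 -0.85] 0.0
A0.25 [-0.26 -0.09 -0.37 -0.62 -1.05 -0.84] 0.0
A0.38 [-0.23 -0.12 -0.43 -0.63 -0.92 -0.84] 0.0
A0.50 [-0.19 -0.15 -0.49 -0.65 -0.8  -0.83] 0.0
A0.62 [-0.14 -0.18 -0.56 -0.67 -0.66 -0.82] 0.0
A0.75 [-0.09 -0.19 -0.62 -0.69 -0.51 -0.82] 0.0
A0.88 [-0.03 -0.2  -0.68 -0.73 -0.36 -0.8 ] 0.0
A1.00 [-0.01 -0.19 -0.71 -0.86 -0.25 -0.67] 0.0
C [-0.01 -0.19 -0.71 -0.86 -0.25 -0.67] 0.0
C [-0.1  -0.12 -0.65 -1.02 -0.3  -0.45] 0.0
C [-0.15 -0.06 -0.61 -1.14 -0.32 -0.3 ] 0.0
C [-0.19  0.01 -0.59 -1.24 -0.34 -0.17] 0.0
C [-0.22  0.07 -0.56 -1.33 -0.36 -0.06] 0.0
D [-0.22  0.07 -0.56 -1.33 -0.36 -0.06] 0.0
D [-0.27  0.1  -0.56 -1.41 -0.39  0.06] 0.0
D [-0.31  0.13 -0.57 -1.48 -0.42  0.17] 0.0
D [-0.36  0.16 -0.58 -1.55 -0.45  0.27] 0.0
D [-0.39  0.2  -0.59 -1.61 -0.47  0.37] 0.0
D [-0.43  0.23 -0.6  -1.67 -0.5   0.47] 0.0
t 15.55 rows [-0.1028 -0.0421  0.3004] [ 0.3532 -0.5023 -0.0807] min rows 1.9219591093307642 4.325867976640276
```

Everything is well within range and the path is smooth. Moving to the approach point A.

```bash
python3 -m inch '1 -0.02 -0.008 0.06 0.06 -0.08 -0.013; 1 -0.035 -0.014 0.1 0.12 -0.17 -0.027; 1 -0.05 -0.021 0.15 0.18 -0.25 -0.04; 1 -0.068 -0.028 0.2 0.235 -0.335 -0.054; 1 -0.085 -0.035 0.25 0.295 -0.42 -0.067; 1 -0.103 -0.042 0.3 0.353 -0.502 -0.081; 1 -0.103 -0.042 0.3 0.353 -0.502 -0.081; 1 -0.103 -0.042 0.3 0.353 -0.502 -0.081; 1 -0.103 -0.042 0.3 0.353 -0.502 -0.081'; python3 - <<'E'
from ik import *
jpos();M=tdir(52,5,5)
plan(jw([-22.6,-84.5,202.5]),0,M);plan(jw([52,-78,144]),0,M)
f=grab('wrist');save(f,'w9');import pickle;pickle.dump(f,open('w9.pkl','wb'))
E
```

```text
t: 16.45
eef_pos: [0.5057, -0.0618, 0.2038]
ee_rot: [3.038, 0.9, -3.05]
force: [-0.2, -0.3, 0.8]
width: 0.0007
t 16.45 jig TCP [-22.9 -83.9 203.8] F [-0.3 -0.3  0.8] q [ 0.04 -0.2  -0.73 -0.78 -0.2  -0.78] tilt 51.8
t 16.45 rows [ 0.0028 -0.0022  0.0035] [-0.0005 -0.0033  0.0051] min rows 0.029878184851678688 0.04286100979942329
t 16.45 rows [ 0.0016 -0.0021  0.3203] [-0.0005 -0.0033  0.0051] min rows 1.9216345014137648 0.04286100979942329
```

View pics/w9.png

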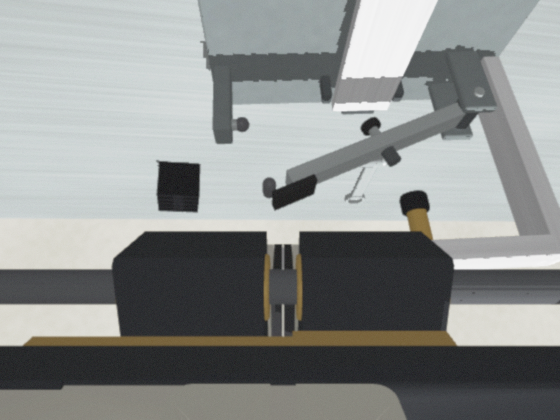

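The pad is the black patch at (294,190), above the fingers' centre line. I'll check its position by depth.

```bash
python3 - <<'E'
from h import *
import pickle
f=pickle.load(open('w9.pkl','rb'));c=cloud(f)
g=cv2.cvtColor(f['img'],cv2.COLOR_RGB2GRAY)
J=lambda p:1000*(p-OJ)@RJ
m=np.zeros(g.shape,bool);m[170:212,268:320]=1;m&=(g<45)
x=J(c[m]);x=x[np.isfinite(x).all(1)&(x[:,2]>100)];print(len(x),x.min(0).round(1),x.max(0).round(1),np.median(x,0).round(1))
# bar: bright bits
z=J(c.reshape(-1,3)).reshape(c.shape);b=(z[...,2]>172)&(z[...,2]<193)&(z[...,0]>30)&(z[...,0]<80)&(z[...,1]>-130)
b[235:]=b[235:]&True
y=z[b];print('bar pts',len(y),np.percentile(y,[2,50,98],axis=0).round(1) if len(y) else '')
T=np.linalg.inv(f['c2w'])
for n,p in(('pad',[55,-78,132]),('edge',[40,-78,175]),('barend',[40,-125,175])):
    q=T[:3,:3]@jw(p)+T[:3,3];print(n,q[0]/-q[2]*f['fx']+f['cx'],f['cy']-q[1]/-q[2]*f['fy'])
E
```

```text
715 [ 40.5 -83.4 120.9] [ 63.4 -52.7 137.4] [ 46.5 -68.3 130.9]
bar pts 3614 [[ 38.5  24.1 174.7]
 [ 40.1  68.3 184.6]
 [ 65.6 107.6 189.6]]
pad 279.94122574090784 197.55341780427136
edge 284.71856112222946 247.3660451301038
barend 211.48400394182346 251.01663505240884
```

```bash
python3 - <<'E'
from h import *
import pickle
f=pickle.load(open('w9.pkl','rb'));c=cloud(f);z=1000*(c-OJ)@RJ
for n,(u,v) in dict(padL=(278,198),padR=(314,182),padtop=(292,180),padbot=(296,203),posttop=(222,75),postbot=(222,130),probe=(413,205),cheek=(475,75),cheekR=(492,100),panelend=(362,100),attn=(180,190),leverend=(290,172)).items():
    print(n,np.round(np.nanmedian(z[v-1:v+2,u-1:u+2].reshape(-1,3),0),1))
g=cv2.resize(f['img'][40:230,200:430,::-1],None,fx=3.4,fy=3.1,interpolation=2);cv2.imwrite('pics/w9z.png',g)
jpos()
f=grab('wrist');c=cloud(f);z=1000*(c-OJ)@RJ
for n,(u,v) in dict(padL=(278,198),padR=(314,182)).items():
    print(n,np.round(np.nanmedian(z[v-1:v+2,u-1:u+2].reshape(-1,3),0),1))
E
```

```text
padL [ 45.8 -80.  136.6]
padR [ 44.1 -53.6 125.6]
padtop [ 44.8 -69.1 123.2]
padbot [ 3.56e+02 -3.44e+01 -3.00e-01]
posttop [  44.  -119.1   24.8]
postbot [  45.9 -119.1   77.4]
probe [ 46.4  15.6 146.3]
cheek [32.8 84.3 41. ]
cheekR [32.6 90.  66.7]
panelend [61.  -1.5 39.3]
attn [ 217.4 -189.    38.3]
leverend [ 44.4 -70.1 117. ]
t 16.5 jig TCP [-22.7 -84.2 204.1] F [-0.2 -0.6  1.6] q [ 0.04 -0.2  -0.73 -0.78 -0.2  -0.77] tilt 51.8
padL [ 46.6 -80.2 136.4]
padR [ 44.5 -53.9 126. ]
```

View pics/w9z.png

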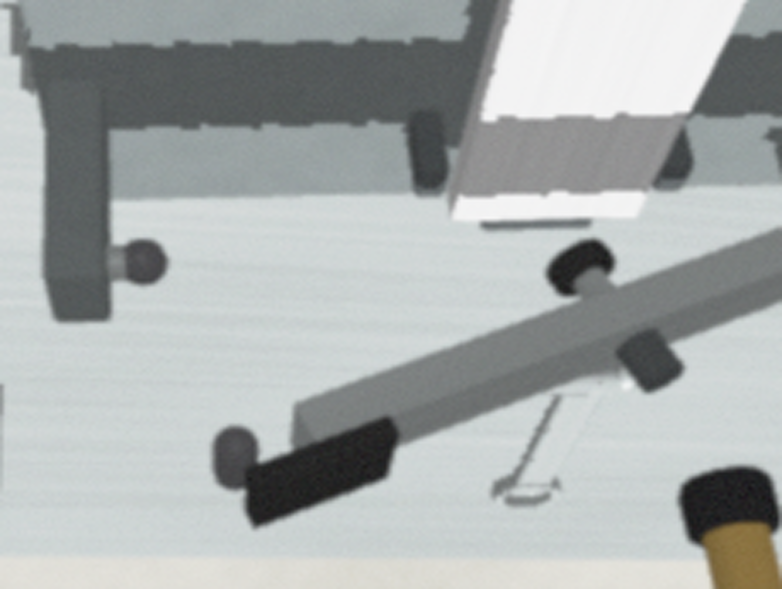

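The pad's true centre is about jig y −68, where the note said "about −78". The post and probe read correctly, so I trust the measurement. Approaching along the tool axis to (52,−76,143).

```bash
python3 - <<'E'
from ik import *
jpos();M=tdir(52,5,5)
for p in([52,-76,143],[52,-76,115],[52,-77,79]):plan(jw(p),0,M)
E
```

```text
t 16.55 jig TCP [-22.7 -84.4 204. ] F [-0.1  0.2 -0.3] q [ 0.04 -0.2  -0.73 -0.78 -0.2  -0.77] tilt 51.8
t 16.55 rows [0.0057 0.006  0.3226] [-0.0015 -0.0025  0.0044] min rows 1.9364182297749362 0.036682523679796554
t 16.55 rows [0.0788 0.     0.3803] [-0.0015 -0.0025  0.0044] min rows 2.330281398478445 0.036682523679796554
t 16.55 rows [ 0.1728 -0.011   0.4542] [-0.0015 -0.0025  0.0044] min rows 2.916533630450132 0.036682523679796554
```

```bash
python3 -m inch '1 0.001 0.001 0.05 0 -0.002 0.004; 1 0.002 0.002 0.1 0 -0.002 0.004; 1 0.003 0.003 0.15 0 -0.002 0.004; 1 0.004 0.004 0.19 0 -0.002 0.004; 1 0.005 0.005 0.22 0 -0.002 0.004; 1 0.005 0.005 0.24 0 -0.002 0.004; 1 0.005 0.005 0.24 0 -0.002 0.004; 1 0.005 0.005 0.24 0 -0.002 0.004'; python3 - <<'E'
from ik import *
jpos();M=tdir(52,5,5)
for p in([52,-76,143],[52,-76,115],[52,-77,79]):plan(jw(p),0,M)
f=grab('wrist');save(f,'w10')
f=grab('scene');cv2.imwrite('pics/s10.png',cv2.resize(f['img'][60:270,150:430,::-1],None,fx=2.8,fy=2.8,interpolation=2))
E
```

```text
t: 17.35
eef_pos: [0.5595, -0.0486, 0.1577]
ee_rot: [3.032, 0.902, -3.059]
force: [0.2, 0.1, 0.2]
width: 0.0003
t 17.35 jig TCP [ 32.2 -78.1 157.7] F [0.2 0.1 0.2] q [-0.19  0.   -0.59 -1.24 -0.34 -0.18] tilt 51.9
t 17.35 rows [-0.0022  0.0017  0.0825] [-0.0018 -0.0009 -0.0001] min rows 0.4952384340739392 0.01417857815428463
t 17.35 rows [ 0.071  -0.0046  0.14  ] [-0.0018 -0.0009 -0.0001] min rows 0.9425379978453896 0.01417857815428463
t 17.35 rows [ 0.165  -0.016   0.2138] [-0.0018 -0.0009 -0.0001] min rows 1.6234309042337136 0.01417857815428463
```

View pics/w10.png

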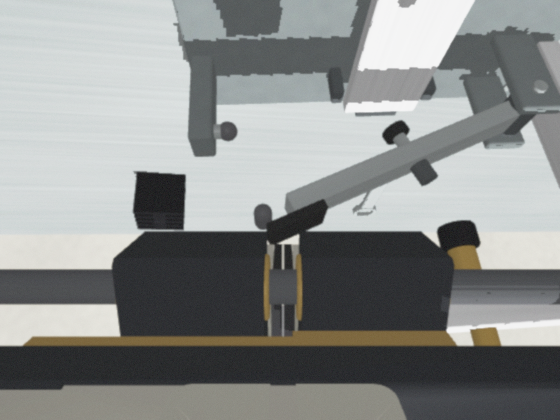

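View pics/s10.png

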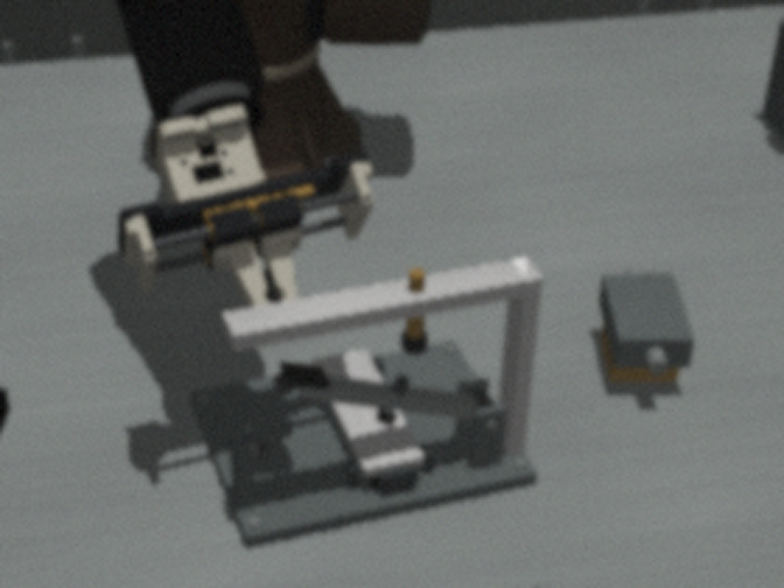

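The fingertips point between the bar and the pad. Now the last 25 mm, slowly.

```bash
python3 -m inch '1 -0.001 0.001 0.02 0 0 0; 1 -0.002 0.002 0.045 0 0 0; 1 -0.002 0.002 0.07 0 0 0; 1 -0.002 0.002 0.0825 0 0 0; 1 -0.002 0.002 0.0825 0 0 0; 1 -0.002 0.002 0.0825 0 0 0'; python3 - <<'E'
from ik import *
jpos();M=tdir(52,5,5)
for p in([52,-76,115],[52,-77,95],[52,-77,79],[52,-77,75]):plan(jw(p),0,M)
E
```

```text
t: 18.05
eef_pos: [0.5789, -0.0427, 0.1433]
ee_rot: [3.032, 0.903, -3.059]
force: [1.2, 1.0, 0.6]
width: 0.0003
t 18.05 jig TCP [ 52.2 -75.  143.3] F [1.4 0.9 0.6] q [-0.21  0.06 -0.56 -1.34 -0.35 -0.06] tilt 52.0
t 18.05 rows [ 0.0744 -0.0097  0.0572] [-0.001  -0.0002  0.0004] min rows 0.5659334323578997 0.007827394945676653
t 18.05 rows [ 0.1266 -0.0175  0.0981] [-0.001  -0.0002  0.0004] min rows 0.9664014564819001 0.007827394945676653
t 18.05 rows [ 0.1684 -0.0212  0.1309] [-0.001  -0.0002  0.0004] min rows 1.286190538554422 0.007827394945676653
t 18.05 rows [ 0.1789 -0.0221  0.1391] [-0.001  -0.0002  0.0004] min rows 1.3661532428908032 0.007827394945676653
```

Barely any contact force and clear of the bar. Pressing down.

```bash
python3 -m inch '1 0.025 -0.004 0.019 0 0 0; 1 0.05 -0.007 0.038 0 0 0; 1 0.0744 -0.01 0.0572 0 0 0; 1 0.0744 -0.01 0.0572 0 0 0; 1 0.1 -0.014 0.078 0 0 0; 1 0.1266 -0.0175 0.098 0 0 0; 1 0.1266 -0.0175 0.098 0 0 0; 1 0.1266 -0.0175 0.098 0 0 0'; python3 - <<'E'
from ik import *
jpos();M=tdir(52,5,5)
for p in([52,-77,85],[52,-77,79],[52,-77,75]):plan(jw(p),0,M)
f=grab('wrist');save(f,'w11')
E
```

```text
t: 18.85
eef_pos: [0.5788, -0.0448, 0.0952]
ee_rot: [3.031, 0.902, -3.059]
force: [1.6, -1.2, 2.7]
width: 0.0002
t 18.85 jig TCP [ 51.8 -77.1  95.2] F [ 1.4 -1.4  2.7] q [-0.39  0.19 -0.59 -1.6  -0.47  0.35] tilt 52.0
t 18.85 rows [ 0.0264 -0.0021  0.0215] [-0.001  -0.0003 -0.    ] min rows 0.20482817141807533 0.0069608639009074635
t 18.85 rows [ 0.0421 -0.0035  0.0338] [-0.001  -0.0003 -0.    ] min rows 0.32481497914682295 0.0069608639009074635
t 18.85 rows [ 0.0526 -0.0044  0.042 ] [-0.001  -0.0003 -0.    ] min rows 0.404810529251159 0.0069608639009074635
```

View pics/w11.png

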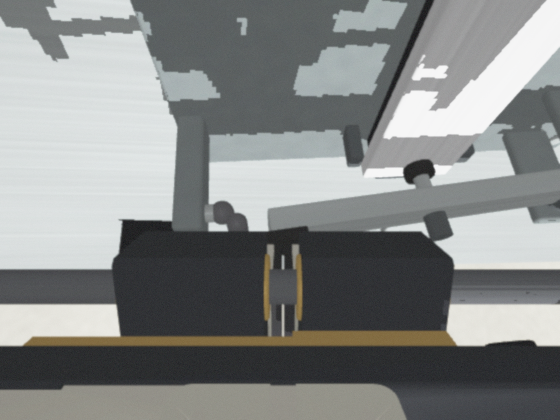

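The lever is nearly level, its end knob (237,222) has reached the catch knob (223,212), and the spring gives about 3 N. I'll press on past the catch.

```bash
python3 -m inch '1 0.0264 -0.002 0.0215 0 0 0; 1 0.0421 -0.0035 0.0338 0 0 0; 1 0.0421 -0.0035 0.0338 0 0 0; 1 0.0421 -0.0035 0.0338 0 0 0'; python3 - <<'E'
from ik import *
jpos();M=tdir(52,5,5)
for p in([52,-77,79],[52,-77,76]):plan(jw(p),0,M)
f=grab('wrist');save(f,'w12')
E
```

```text
t: 19.3
eef_pos: [0.5796, -0.045, 0.0795]
ee_rot: [3.033, 0.904, -3.058]
force: [2.2, -0.5, 3.5]
width: 0.0004
t 19.3 jig TCP [ 52.5 -77.3  79.5] F [ 2.1 -0.8  3.5] q [-0.43  0.23 -0.6  -1.68 -0.5   0.48] tilt 52.0
t 19.3 rows [ 0.0025  0.0011 -0.0003] [-0.0016  0.0007  0.0009] min rows 0.01633947607277056 0.013397340711148365
t 19.3 rows [0.0103 0.0004 0.0058] [-0.0016  0.0007  0.0009] min rows 0.07124047276627209 0.013397340711148365
```

View pics/w12.png

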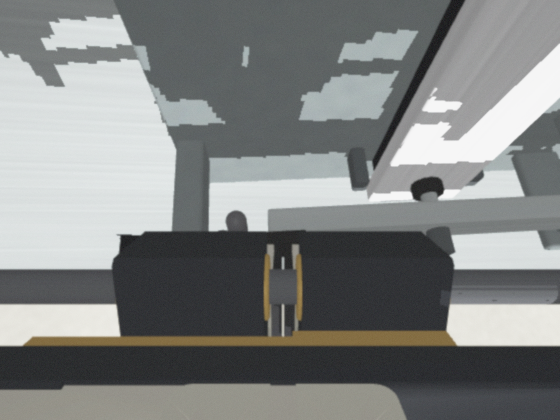

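```bash
python3 -m inch '1 0.0065 0 0.004 0 0 0; 1 0.0103 0 0.0058 0 0 0; 1 0.0103 0 0.0058 0 0 0'; python3 -c "
from ik import *
jpos()"; python3 -m inch '1 0.007 0 0.0055 0 0 0; 1 0.007 0 0.0055 0 0 0; 1 0.007 0 0.0055 0 0 0';python3 -c "
from ik import *
jpos()
f=grab('wrist');save(f,'w13')"
```

```text
t: 19.65
eef_pos: [0.58, -0.045, 0.0778]
ee_rot: [3.035, 0.907, -3.056]
force: [-5.2, -3.4, 21.4]
width: 0.0006
t 19.65 jig TCP [ 52.9 -77.4  77.8] F [-5.7 -2.7 21.4] q [-0.44  0.24 -0.61 -1.7  -0.51  0.51] tilt 52.2
t: 19.95
eef_pos: [0.5804, -0.0449, 0.0767]
ee_rot: [3.036, 0.91, -3.055]
force: [-15.6, -5.5, 34.0]
width: 0.0004
t 19.95 jig TCP [ 53.3 -77.4  76.7] F [-16.2  -3.3  34. ] q [-0.45  0.25 -0.61 -1.71 -0.52  0.53] tilt 52.4
```

View pics/w13.png

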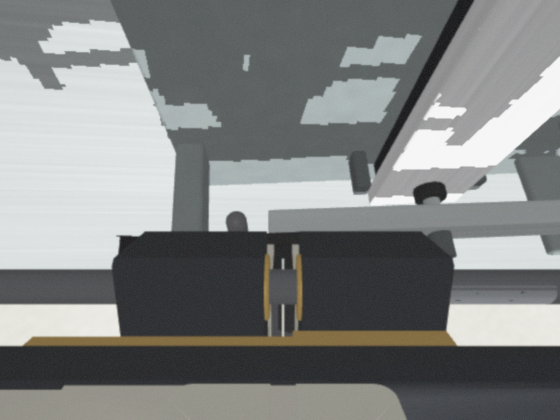

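The force rose stiffly to 34 N with no more travel, so the lever is on its stop. I'll lift off and see whether it stays.

```bash
python3 -m inch '1 -0.02 0.001 -0.014 0 0 0; 1 -0.04 0.002 -0.03 0 0 0; 1 -0.06 0.004 -0.046 0 0 0; 1 -0.06 0.004 -0.046 0 0 0; 1 -0.06 0.004 -0.046 0 0 0';python3 - <<'E'
from ik import *
jpos();M=tdir(52,5,5)
for p in([52,-76,143],[0,-80.5,183.8]):plan(jw(p),0,M)
f=grab('wrist');save(f,'w14')
E
```

```text
t: 20.5
eef_pos: [0.5779, -0.0439, 0.0947]
ee_rot: [3.033, 0.901, -3.057]
force: [0.6, 0.4, -0.1]
width: 0.0004
t 20.5 jig TCP [ 51.  -76.1  94.7] F [ 0.6  0.3 -0.1] q [-0.38  0.19 -0.59 -1.6  -0.47  0.36] tilt 51.9
t 20.5 rows [-0.1284  0.0109 -0.0968] [-0.0004 -0.0013  0.0015] min rows 0.9668573815464762 0.01421596043092499
t 20.5 rows [-0.1281  0.011  -0.3177] [-0.0004 -0.0013  0.0015] min rows 2.056058662203763 0.01421596043092499
```

View pics/w14.png

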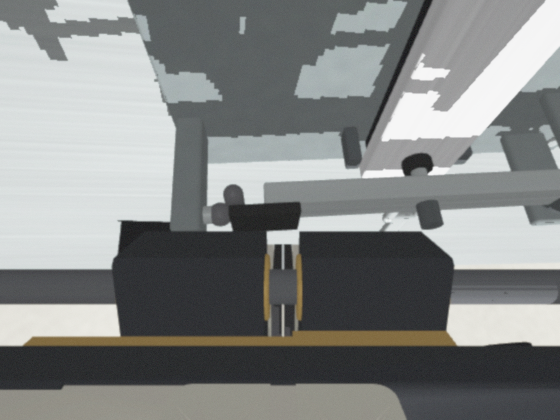

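The lever stays level at zero contact force, its knob under the catch at (233,195). Backing out along the tool axis.

```bash
python3 -m inch '1 0 0 -0.06 0 0 0; 1 0 0 -0.15 0 0 0; 1 0 0 -0.25 0 0 0; 1 0 0 -0.35 0 0 0; 1 0 0 -0.42 0 0 0; 1 0 0 -0.42 0 0 0; 1 0 0 -0.42 0 0 0';python3 - <<'E'
from ik import *
import pickle
jpos()
f=grab('wrist');save(f,'w15');pickle.dump(f,open('w15.pkl','wb'))
c=cloud(f);z=1000*(c-OJ)@RJ
f=grab('scene');pickle.dump(f,open('s15.pkl','wb'));cv2.imwrite('pics/s15.png',cv2.resize(f['img'][90:270,90:360,::-1],None,fx=2.9,fy=2.9,interpolation=2))
E
```

```text
t: 21.25
eef_pos: [0.4815, -0.0659, 0.1724]
ee_rot: [3.033, 0.902, -3.058]
force: [-0.3, -0.9, -0.4]
width: 0.0004
t 21.25 jig TCP [-47.4 -84.8 172.4] F [-0.4 -0.9 -0.4] q [-0.25 -0.15 -0.69 -1.14 -0.41 -0.25] tilt 52.0
```

View pics/w15.png

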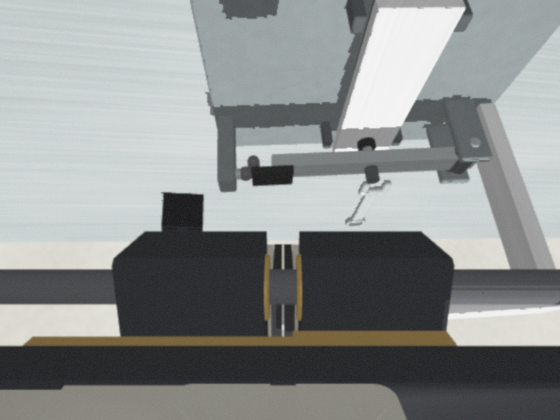

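View pics/s15.png

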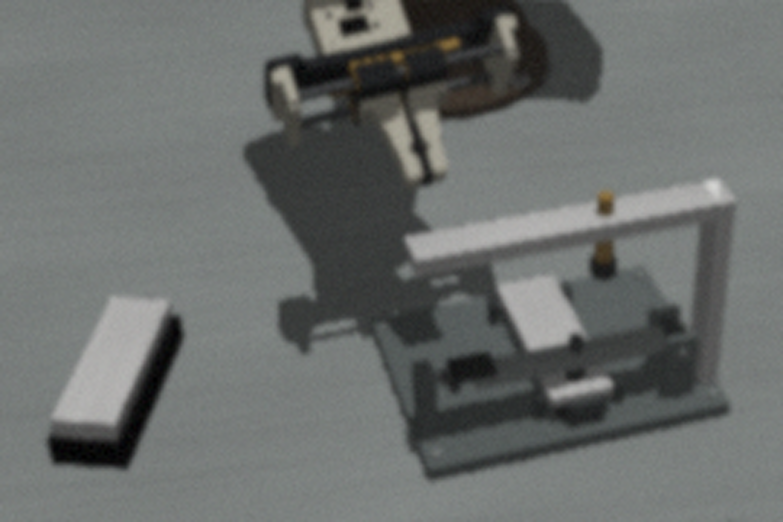

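The lever is level and latched, the foot is on the panel, and the two-panel stack is intact. One last numeric check of the panel, pad and stack.

```bash
python3 - <<'E'
from h import *
import pickle
f=pickle.load(open('w15.pkl','rb'));c=cloud(f);z=1000*(c-OJ)@RJ;g=cv2.cvtColor(f['img'],cv2.COLOR_RGB2GRAY)
m=(abs(z[...,2]-40)<4)&(abs(z[...,1])<32)&(z[...,0]<40)&(z[...,0]>-45)&(g>130)
x=z[m]
for a in range(-40,40,16):
    k=x[(x[:,0]>=a)&(x[:,0]<a+16)]
    if len(k)>20: print(a,len(k),'y',np.percentile(k[:,1],[1,99]).round(1),'z',np.median(k[:,2]).round(1))
p=z[168:182,256:290].reshape(-1,3);print('pad',np.nanmedian(p,0).round(1));
for u in(285,330,430):
    k=z[150:175,u-2:u+3].reshape(-1,3);print('lever z at u',u,np.nanmedian(k,0).round(1))
t=pickle.load(open('top0.pkl','rb'))
f=grab('top')
def st(f):
    w=cloud(f);zz=np.nan_to_num(w[...,2]);m=np.zeros(zz.shape,bool);m[215:300,360:420]=1;m&=(zz>.036);return cv2.minAreaRect(w[m][:,:2].astype(np.float32)*1000),np.median(zz[m])
print(st(t));print(st(f))
cv2.imwrite('pics/t15.png',f['img'][...,::-1])
E
```

```text
-40 1386 y [-24.7  24.7] z 39.3
-24 1144 y [-24.6  24.5] z 39.3
-8 976 y [-24.8  24.2] z 39.3
8 847 y [-24.9  24. ] z 39.4
24 726 y [-25.  24.] z 39.4
pad [ 47.8 -82.8  71.8]
lever z at u 285 [ 44.5 -71.7  62.8]
lever z at u 330 [ 45.8 -34.3  64.2]
lever z at u 430 [49.4 50.5 64.5]
(((493.8184814453125, -324.143798828125), (53.5518684387207, 151.31793212890625), 74.13079071044922), np.float64(0.054703473066004316))
(((494.3319091796875, -323.7386474609375), (52.72232437133789, 150.5733642578125), 74.36787414550781), np.float64(0.044799247682022036))
```

View pics/t15.png

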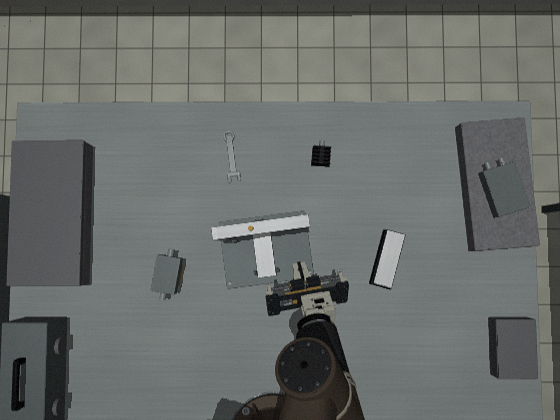

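```bash
python3 -c "
from h import *
jpos(); print(arm.job_done())"
```

```text
t 21.4 jig TCP [-47.1 -85.4 171.5] F [ 0.9 -0.  -0.4] q [-0.25 -0.15 -0.69 -1.14 -0.4  -0.25] tilt 51.9
the job is handed in; nothing more can be done
None
```

The top panel is lying in the jig's nest, released, and the lever is down in its detent with the foot on the panel. I handed the job in at 21.4 s of the 58 s; no verdict was reported.

**Last checks:**
- **Panel:** it is within about 0.5 mm of centre across the nest and about 0.5° off in yaw. Its top measures 39.3 mm, against 40 nominal. I last measured its position along the nest just before letting go: its near end was about 0.4–1.4 mm further in than nominal.
- **Lever:** the pad is at 71.8 mm, against 72 when home. The lever stayed down at zero contact force after I lifted off. Pressing at about 50° tilt met the stop at 34 N.
- **Clamp foot:** it can be seen sitting on the panel, but I could not measure its force.
- **Other panels:** the two panels left on the riser moved less than 1 mm by the top camera, and their top is now at 44.8 mm.
- **Surroundings:** the coupler, attenuator and spanner look unmoved. I saw no sign of contact with the probe arm, and the robot stands clear of everything.

**What disagreed or failed:**
- The top and wrist cameras differed by about 2 mm on the jig's position. I used the wrist camera for both the panel and the jig.
- The raised pad measured at jig y of about −68 mm, not the −78 given. I aimed between the two.
- My first tilted pose stopped at the ends of the ranges of joints 3 and 5 and was not reached. I backed out and took a different wrist orientation.

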